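# Load the bamboo tray and slide it home in its holder

## Task

Stand the brown jar upright on the bamboo tray, in the free space between the yellow cup and the tray's grip, before the tray enters its holder; then slide the loaded tray, nose first, in under the two runners until it has pushed the sprung pad of the back stop all the way in, without ramming it. Let go, leaving the tray flat and home with jar and cup standing on it; leave the tin and the bowl where they are.

Things in the scene. Friction and masses are not known exactly. Their poses are not given: they have to be found in the camera images.
- stop_zone (a point): Fixed point of the holder (x = 165 mm), where the back stop's zone begins. The dark stop, 150 wide, 31 mm high, is clamped (holds 100 N) at a depth that differs each time and is not reported: the nose meets its sprung pad at holder x 165 to 195 mm; 10 mm deeper the pad is fully in and solid.
- tray_floor (a point): Point on the tray's floor between cup and grip (tray x = -12, y = 0, z = 8 mm). Rims 18 mm high, 6 mm thick stand on the board: side rims at y = +-61 mm (tray x -90 to 125), a nose rim at x = 122 mm. Outside the side rims the board is a bare flange 16 mm wide that runs under the holder's lips.
- tray: Bamboo tray, 0.40 kg, flat on the glass shelf (shelf top at world z = 20 mm). Origin: centre of its underside; x points to its nose (the end that enters the holder), z up. Board 250 (x) by 160 (y), 8 mm thick. The cup stands on it at about x = 68 mm; the floor between cup and grip is free.
- tray_grip (a point): Where to hold the tray's grip, an upright bamboo plate 12 mm thick (tray x), 70 mm wide (tray y), reaching from 8 to 55 mm above the tray's underside, at tray x = -118 mm. The point is in its middle, 40 mm above the underside. Axes as the tray's.
- tray_nose (a point): Middle of the tray's nose edge, at the underside (tray x = 125 mm). Axes as the tray's.
- holder: Fixed steel slot holder on the shelf. Origin: on the shelf, middle of its mouth; x points inwards (tray x goes along it), z up. Two runners, x = 0 to 210 mm: inner walls at y = +-82 mm, lips reach in to +-73 mm, lip underside 13, top 17 mm up: 2 mm play each side, 5 mm in height. Flared guides (x -21 to 0) open to +-89 mm. Open above, no floor: the tray slides on the glass.
- pad (a joint): Travel of the sprung rubber pad (110 mm wide, 22 mm high) on the back stop: 0 = free, 0.010 m = fully in. Its spring is weak (0.4 N free to 1.2 N fully in), less than the loaded tray's friction on the glass, so the tray stays where it is left.
- jar: Closed brown jar with white cap, about 0.22 kg, loose on the shelf. Origin: centre of its underside. Body 52 mm diameter up to 66 mm height, cap 47 mm diameter up to 86 mm.
- cup: Yellow melamine cup standing on the tray, rim radius 34 mm, 70 mm high, 0.12 kg. Origin: centre of its underside. To stay standing on the tray.
- tin: Lidded aluminium tin, 69 mm diameter, 62 mm high, near the jar (they may have changed places). Origin: centre of its underside. Leave alone.
- bowl: White bowl, 96 mm diameter, 40 mm high, at the back of the shelf. Origin: centre of its underside. Leave alone.

How it is judged:
On the way, in this order (a step that is already met when the one before it is completed fails the run):
1. the jar stands released on the tray between cup and grip, the tray still outside the holder (x of jar in the frame of tray between -0.095 and 0.11 m and y of jar in the frame of tray between -0.06 and 0.06 m and z of jar in the frame of tray between 0.003 and 0.014 m and angle between each of jar, cup's own z axis and vertical below 0.1 rad and x of cup in the frame of tray between -0.095 and 0.11 m and y of cup in the frame of tray between -0.06 and 0.06 m and z of cup in the frame of tray between 0.003 and 0.014 m and x of jar in the frame of tray below 0.06 m and x of tray_nose in the frame of holder below 0 m and contact force between the fingers and jar below 0.1 N), for 0.3 s.
2. the tray, loaded, has its nose between the runners, flat under the lips (x of jar in the frame of tray between -0.095 and 0.11 m and y of jar in the frame of tray between -0.06 and 0.06 m and z of jar in the frame of tray between 0.003 and 0.014 m and angle between each of jar, cup's own z axis and vertical below 0.1 rad and x of cup in the frame of tray between -0.095 and 0.11 m and y of cup in the frame of tray between -0.06 and 0.06 m and z of cup in the frame of tray between 0.003 and 0.014 m and x of tray_nose in the frame of holder above 0.05 m and y of tray_nose in the frame of holder between -0.005 and 0.005 m and z of tray_nose in the frame of holder below 0.006 m), for 0.1 s.
At the end, for the whole second after the job is handed in: Tray flat (0.03 rad), at rest under the lips, in line with the holder (0.05 rad, nose within 5 mm of the middle), the back stop's pad pressed at least 6 of its 10 mm; jar and cup upright (0.1 rad) on the tray floor inside the rims, the jar between cup and grip (tray x under 60 mm) (x of jar in the frame of tray between -0.095 and 0.11 m and y of jar in the frame of tray between -0.06 and 0.06 m and z of jar in the frame of tray between 0.003 and 0.014 m and angle between each of jar, cup's own z axis and vertical below 0.1 rad and x of cup in the frame of tray between -0.095 and 0.11 m and y of cup in the frame of tray between -0.06 and 0.06 m and z of cup in the frame of tray between 0.003 and 0.014 m and x of jar in the frame of tray below 0.06 m and value of joint pad above 0.006 m and x of tray_nose in the frame of holder above 0.165 m and y of tray_nose in the frame of holder between -0.005 and 0.005 m and z of tray_nose in the frame of holder below 0.004 m and angle between the x axis of tray and the x axis of holder, either way round below 0.05 rad and angle between tray's own z axis and vertical below 0.03 rad and linear speed of tray below 0.01 m/s and linear speed of each of jar, cup below 0.02 m/s); the robot touches nothing.
It fails at once if the tin is moved (over 15 mm) (distance of tin from where it was at the start of the episode above 0.015 m).
It fails at once if the bowl is moved (over 15 mm) (distance of bowl from where it was at the start of the episode above 0.015 m).
It fails at once if the jar or the cup is tipped (over 0.6 rad) (angle between any of jar, cup's own z axis and vertical above 0.6 rad).
It fails at once if the holder is rammed (over 45 N between tray and holder) (contact force between tray and holder above 45 N).
It also fails if it takes over 59 s, if anything falls off the work surface, if the arm or the gripper's body presses on something with over 40 N, if the wrist force passes 120 N, or if a joint passes its speed limit or range.

## Robot

A 6-joint arm with a two-finger parallel gripper is mounted at the origin on the work surface. World frame = base frame: x ahead of the robot, y to its left, z up, the work surface at z = 0. Lengths are in m, angles in rad, forces in N, time in s.
With the tool pointing down it reaches from about 0.4 to 0.825 m from the base axis. Payload 7 kg.
Tool frame: the origin (TCP) lies between the finger pads; the fingertips stand 17 mm ahead of it and the grasp point (between the pads) lies 2 mm behind it; x points along the fingers, z is the direction in which the jaws open and shut, and the axes are right-handed (so a half turn about x gives the same grasp; the last joint's range is limited). The gripper opens to 88 mm and grips with 3 to 60 N. Pads are 19 mm wide; open, the fingers measure 130 mm over their backs; the gripper's body (78 mm by 193 mm) begins 47 mm behind the grasp point.
Start: joints at [-0.885, 0.359, 0.012, 0, -1.224, -0.288], TCP at [0.261, -0.622, 0.244] pointing down, gripper open.
Joint ranges: [-3.07, 3.07], [-1.43, 2.12], [-1.02, 1.25], [-3.03, 1.67], [-3.05, -0], [-3.03, 3.03]. Speed limits (rad/s): [2.39, 2.39, 3.01, 3.14, 3.14, 3.14].

## Interface

Orientations are given as [roll, pitch, yaw] about the fixed x, y, z axes, in that order (R = Rz(yaw) Ry(pitch) Rx(roll)).
In Python, from station import * gives the robot as it stands.
- The arm moves only by the tool step_arm, never from a script. Its argument "deltas" is a list of rows, each a list of 5 numbers: the shift along the tool's x, y, z in cm, then the turn about the tool's x in degrees, then the closure, from 0 (fully open) to 1 (shut). In form: [[dx, dy, dz, roll, fingers], ...]. A call has exactly 10 rows; each row is the pose to reach, as a shift and turn from the pose commanded when the call began, along the tool's axes at that moment; what a row does not reach only later rows make up. A row lasts 1/12 s, in which the tool goes at most 41.7 mm and 7.16 degrees, less where a joint would pass 70% of its speed; a pose out of reach is approached as far as the arm can. A call with a gripper value outside its range is refused whole. The fingers move at their own pace and stop on an object; "squeeze" is the grip in N (left out, the last holds). Time passes only in rows, so rows that repeat a pose let the fingers close, or fill a call up. It gives the time, the measured TCP pose, the force and the opening at its end, in the units of the state.
- get_state(): the state, without advancing time (a new reading comes with each control period).
- grab_frame(name): name is "scene" or "top"; returns a dict with "pixels" (400x640x3 uint8, red, green, blue), "range_z" (400x640 float32, m along the optical axis (not along the pixel's ray), 0 where there is no reading), "fx", "fy", "cx", "cy" (pixels), "view" (4x4, takes a point from world to camera coordinates). Camera axes: x right, y down, z forward; pixel columns grow to the right and rows downward; lengths in m; the calibration is good to about 2 mm. A picture is of the moment at which its call begins.
- job_done(): hands the job in, once; it reports no verdict.
Trained networks look in the newest picture that a camera, given by its name, has taken for a name from the list of things; names that differ only in an ending like _2 or _b are one class to them, and where a whole thing is asked for, a point or a joint stands for the part that bears it (a point fixed in the world has none). Each returns a list of dicts, best first, with "conf" (0 to 1); they miss things now and then, are a little off and sometimes report something else, mostly with a low value. They report only what shows in the picture. A call takes as long as a camera call.
- boxes_of(thing, camera): "extent" ([left, top, right, bottom] in pixels, round what is visible of it).
- masks_of(thing, camera): "mask" (400x640 bool, what is visible of it) and "extent" ([left, top, right, bottom] in pixels, round what is visible of it).
The state is a dict: "t": time; "q": joint angles; "qd": joint speeds; "joint_efforts": joint torques, N m; "eef_pos": TCP position; "ee_rot": TCP orientation; "force": force on the tool from outside, world axes, zero at the start; "moment": the same for the moment, N m; "width": finger opening in m.
Only numpy, scipy, OpenCV 4.12 (cv2) and the standard library are available. Lean on these libraries where they do the work, as an engineer would, in place of code of your own. Each camera call takes 0.05 s, during which the arm holds its last target.

## Working session

There is one attempt and no reset: what is moved stays moved. The work goes in short steps, Python scripts to look and compute and a tool call to move; the robot and the scene stay as the last step left them, time stands still between calls to the robot, and variables do not carry over. Pictures are saved under pics/ and viewed, and the job is handed in when it is done.

Besides the shell and the picture viewer there is one more tool, called after "Call:" by a JSON object that holds its "fn" and its "kwargs", one argument or row to a line. step_arm: Moves the arm, as the interface text tells. Its arguments: {"type":"object","properties":{"deltas":{"type":"array"},"squeeze":{"type":"number"}},"required":["deltas"]}

```bash
mkdir -p pics; ls
python3 - <<'E'
from station import *
import cv2,numpy as np
s=get_state();print({k:np.round(v,3) for k,v in s.items()})
for c in("scene","top"):
    f=grab_frame(c);cv2.imwrite(f"pics/{c}0.png",f["pixels"][:,:,::-1]);np.savez(f"{c}0.npz",**f)
    print(c,f["fx"],f["cx"],f["cy"],np.round(f["view"],3).tolist())
    for n in("jar","tin","cup","bowl","tray","tray_grip","holder","pad"):
        m=masks_of(n,c)
        print(n,[(round(d["conf"],2),d["extent"]) for d in m[:3]])
        if m: np.save(f"m_{c}_{n}.npy",m[0]["mask"])
E
```

```text
pics
{'t': np.float64(0.0), 'q': array([-0.885,  0.359,  0.011, -0.   , -1.224, -0.288]), 'qd': array([ 0.   ,  0.001, -0.001,  0.   ,  0.002,  0.   ]), 'joint_efforts': array([ 2.0000e-03, -5.8272e+01,  2.9306e+01,  6.9970e+00,  7.0000e-03,
       -0.0000e+00]), 'eef_pos': array([ 0.261, -0.622,  0.243]), 'ee_rot': array([0.09 , 1.569, 2.059]), 'force': array([-0.392,  0.101,  0.019]), 'moment': array([-0.043, -0.016,  0.023]), 'width': np.float64(0.087)}
scene 452.7165930257205 313.35506884866817 207.43924198564542 [[-0.892, 0.451, -0.002, 0.547], [0.265, 0.52, -0.812, -0.091], [-0.366, -0.725, -0.584, 1.427], [0.0, 0.0, 0.0, 1.0]]
jar [(0.77, [299.1, 130.7, 319.8, 160.5])]
tin [(0.7, [258.9, 152.3, 281.7, 172.2])]
cup [(0.61, [337.7, 199.4, 363.8, 228.8])]
bowl [(0.88, [233.8, 194.6, 264.7, 223.0])]
tray [(0.82, [287.5, 177.5, 385.6, 248.1])]
tray_grip [(0.67, [285.2, 174.4, 386.5, 247.4]), (0.44, [362.3, 246.8, 514.4, 370.5])]
holder [(0.6, [360.8, 243.9, 515.5, 370.3])]
pad [(0.66, [425.6, 305.1, 472.7, 328.2]), (0.21, [284.0, 172.4, 387.9, 250.3])]
top 402.8814836708936 321.19465925047507 197.719745659213 [[-0.004, -1.0, 0.007, 0.019], [-0.999, 0.004, -0.035, 0.601], [0.035, -0.007, -0.999, 1.059], [0.0, 0.0, 0.0, 1.0]]
jar [(0.92, [454.0, 244.3, 481.6, 265.6])]
tin [(0.97, [443.5, 185.5, 475.8, 215.7])]
cup [(0.89, [301.5, 212.4, 326.2, 239.1]), (0.61, [139.8, 199.3, 251.8, 274.2])]
bowl [(0.78, [359.8, 123.1, 393.9, 158.6])]
tray [(0.94, [288.8, 179.3, 395.0, 265.4])]
tray_grip [(0.81, [289.8, 185.6, 397.4, 261.5])]
holder [(0.64, [138.8, 198.7, 251.6, 274.9])]
pad [(0.61, [169.1, 213.0, 176.2, 256.2]), (0.57, [139.1, 200.8, 251.6, 274.6])]
```

View pics/top0.png

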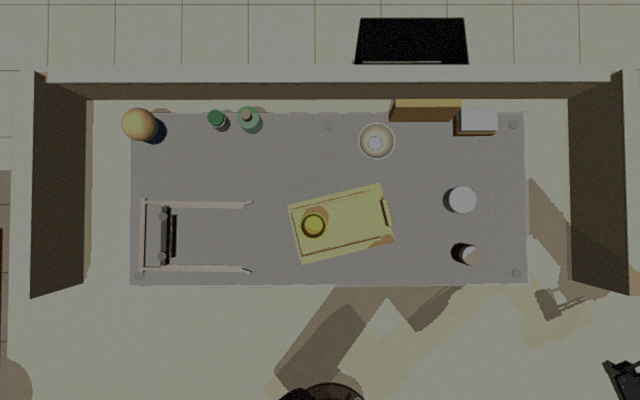

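View pics/scene0.png

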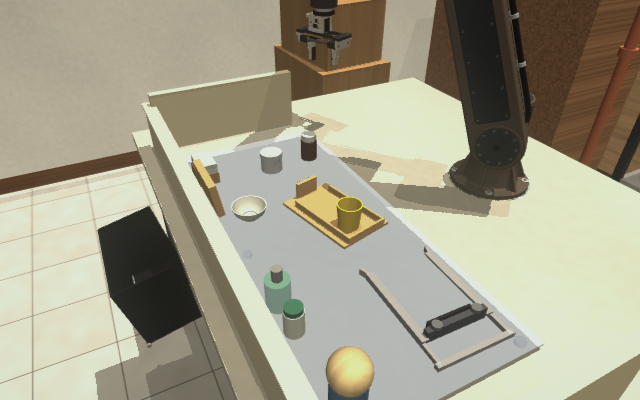

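```bash
cat > h.py <<'E'
import numpy as np,cv2
def load(c,i=0):
    return dict(np.load(f"{c}{i}.npz"))
def cloud(f):
    z=f["range_z"];v,u=np.mgrid[:400,:640]
    p=np.stack([(u-f["cx"])/f["fx"]*z,(v-f["cy"])/f["fy"]*z,z],-1)
    V=f["view"];return (p-V[:3,3])@V[:3,:3]   # R^T(p-t)
E
python3 - <<'E'
from h import *
for c in("top","scene"):
    f=load(c);P=cloud(f)
    for n in("jar","tin","cup","bowl","tray","holder","pad"):
        m=np.load(f"m_{c}_{n}.npy")&(f["range_z"]>0)
        Q=P[m];zt=np.percentile(Q[:,2],97)
        T=Q[Q[:,2]>zt-.008]
        print(c,n,"ztop",zt.round(3),"top mean",T.mean(0).round(4),"min",T.min(0).round(3),"max",T.max(0).round(3),"all",Q.min(0).round(3),Q.max(0).round(3),len(T))
E
```

```text
top jar ztop 0.109 top mean [ 0.4584 -0.3448  0.106 ] min [ 0.437 -0.368  0.101] max [ 0.48  -0.322  0.111] all [ 0.434 -0.392  0.018] [ 0.484 -0.319  0.111] 295
top tin ztop 0.085 top mean [ 0.5943 -0.3329  0.0819] min [ 0.562 -0.367  0.077] max [ 0.627 -0.299  0.087] all [ 0.559 -0.377  0.016] [ 0.631 -0.299  0.087] 591
top cup ztop 0.099 top mean [0.5308 0.0385 0.0973] min [0.498 0.006 0.092] max [0.564 0.069 0.101] all [0.493 0.006 0.027] [0.564 0.069 0.101] 148
top bowl ztop 0.061 top mean [ 0.7519 -0.1307  0.0579] min [ 0.702 -0.172  0.053] max [ 0.79  -0.079  0.065] all [ 0.702 -0.172  0.02 ] [ 0.793 -0.079  0.065] 221
top tray ztop 0.068 top mean [ 0.56   -0.1129  0.0779] min [ 0.498 -0.157  0.061] max [0.596 0.069 0.101] all [ 0.43  -0.17   0.017] [0.642 0.104 0.101] 176
top holder ztop 0.058 top mean [0.5049 0.4175 0.055 ] min [0.431 0.405 0.05 ] max [0.58  0.429 0.063] all [0.407 0.198 0.015] [0.601 0.489 0.063] 287
top pad ztop 0.047 top mean [0.5058 0.3977 0.0434] min [0.452 0.393 0.039] max [0.56  0.402 0.048] all [0.452 0.393 0.015] [0.56  0.413 0.048] 126
scene jar zt
[... 391 characters left out ...]
 max [0.566 0.077 0.102] all [ 0.468 -0.013  0.026] [0.566 0.077 0.102] 181
scene bowl ztop 0.062 top mean [ 0.746  -0.1231  0.059 ] min [ 0.699 -0.169  0.054] max [ 0.792 -0.072  0.064] all [ 0.697 -0.23   0.019] [ 0.792 -0.072  0.064] 224
scene tray ztop 0.068 top mean [ 0.5657 -0.1356  0.0709] min [ 0.529 -0.156  0.06 ] max [0.598 0.019 0.101] all [ 0.432 -0.179  0.02 ] [0.642 0.113 0.101] 148
scene holder ztop 0.059 top mean [0.5097 0.4233 0.0554] min [0.431 0.411 0.051] max [0.582 0.435 0.064] all [0.393 0.198 0.017] [0.604 0.494 0.064] 435
scene pad ztop 0.047 top mean [0.4992 0.4036 0.0436] min [0.454 0.399 0.039] max [0.561 0.407 0.048] all [0.454 0.399 0.036] [0.561 0.407 0.048] 138
```

The top view shows the jar at about (468,255), tin (462,200), tray (340,223) with cup (313,225) and grip (386,212), and the holder on the left with its mouth near column 250. I'll now measure the tray and holder poses precisely.

Run:
```python
from h import *
f=load("top")
im=f["pixels"][:,:,::-1]
cv2.imwrite("pics/crop_tray.png",cv2.resize(im[170:275,280:405],None,fx=5,fy=5,interpolation=cv2.INTER_CUBIC))
cv2.imwrite("pics/crop_hold.png",cv2.resize(im[190:285,130:260],None,fx=5,fy=5,interpolation=cv2.INTER_CUBIC))
g=load("scene");im=g["pixels"][:,:,::-1]
cv2.imwrite("pics/crop_sh.png",cv2.resize(im[235:385,350:550],None,fx=3.8,fy=3.8,interpolation=cv2.INTER_CUBIC))
```

```text
(no output)
```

View pics/crop_tray.png

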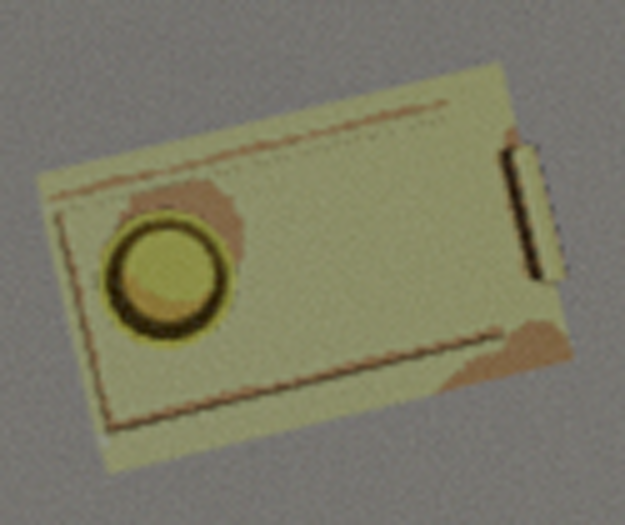

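View pics/crop_hold.png

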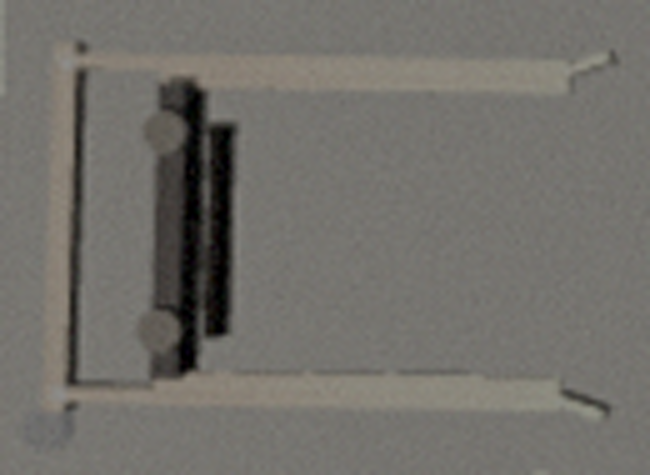

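View pics/crop_sh.png

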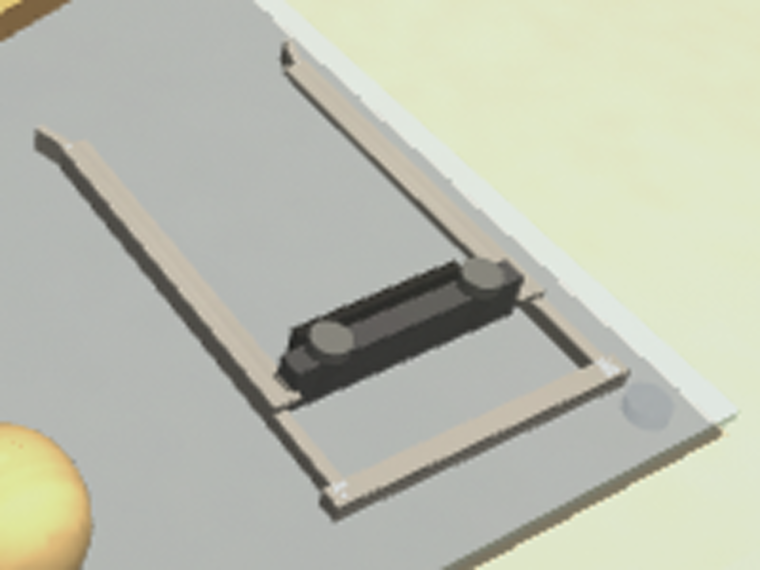

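Run:
```python
from h import *
def unproj(f,px,z):
    px=np.array(px,float);V=f["view"];R=V[:3,:3];o=-R.T@V[:3,3]
    d=np.c_[(px[:,0]-f["cx"])/f["fx"],(px[:,1]-f["cy"])/f["fy"],np.ones(len(px))]@R
    return o+d*((z-o[2])/d[:,2])[:,None]
f=load("top")
def crop(p,off,s): return (np.array(p,float)+.5)/s-.5+np.array(off)
T=unproj(f,crop([(38,173),(498,62),(573,357),(107,470)],(280,170),5),.028)
print("tray corners man",T.round(4).tolist(), T.mean(0).round(4))
d=(T[0]-T[1]+T[3]-T[2]);print("yaw",np.degrees(np.arctan2(d[1],d[0])),np.linalg.norm(d)/2)
H=unproj(f,crop([(570,78),(560,393),(570,94),(200,85),(200,374),(555,381)],(130,190),5),.037)
print("holder",H.round(4).tolist())
for c in("top","scene"):
    f=load(c);P=cloud(f);ok=f["range_z"]>0
    # shelf height check
    Q=P[ok]
    s=Q[(abs(Q[:,0]-.5)<.05)&(abs(Q[:,1]-.3)<.06)];print(c,"shelf z",np.median(s[:,2]).round(4))
    L=Q[(Q[:,2]>.031)&(Q[:,2]<.045)&(Q[:,1]>.23)&(Q[:,1]<.38)]
    for lo,hi in((.38,.46),(.55,.64)):
        l=L[(L[:,0]>lo)&(L[:,0]<hi)]
        k=np.polyfit(l[:,1],l[:,0],1);print(" lip",len(l),"x at y.22,.40",np.polyval(k,[.22,.40]).round(4),"ang",np.degrees(np.arctan(k[0])).round(2),"spread",np.percentile(l[:,0]-np.polyval(k,l[:,1]),[2,98]).round(4), np.median(l[:,2]).round(4))
    # tray by colour
    hsv=cv2.cvtColor(f["pixels"],cv2.COLOR_RGB2HSV)
    m=np.load(f"m_{c}_tray.npy")
    B=P[m&ok];B=B[(B[:,2]>.022)&(B[:,2]<.036)]
    r=cv2.minAreaRect(B[:,:2].astype(np.float32)*1000);print(" board rect",r,len(B))
    # grip top
    G=P[m&ok];G=G[(G[:,2]>.066)&(G[:,1]<-.09)]
    print(" grip",G.mean(0).round(4),cv2.minAreaRect(G[:,:2].astype(np.float32)*1000))
```

```text
tray corners man [[0.5841, 0.1057, 0.028], [0.6413, -0.1349, 0.028], [0.4873, -0.1727, 0.028], [0.4298, 0.07, 0.028]] [ 0.5356 -0.033   0.028 ]
yaw 103.34121860805197 0.24838275827262227
holder [[0.5818, 0.2176, 0.037], [0.4199, 0.2222, 0.037], [0.5735, 0.2175, 0.037], [0.5789, 0.4082, 0.037], [0.4305, 0.4068, 0.037], [0.4261, 0.2248, 0.037]]
top shelf z 0.0199
 lip 397 x at y.22,.40 [0.4194 0.4245] ang 1.63 spread [-0.0082  0.0081] 0.0369
 lip 380 x at y.22,.40 [0.5833 0.5862] ang 0.93 spread [-0.0079  0.0082] 0.0367
 board rect ((534.4160766601562, -32.74165344238281), (161.28717041015625, 251.80357360839844), 13.313231468200684) 4608
 grip [ 0.5638 -0.1469  0.0743] ((562.524658203125, -148.1700439453125), (68.9332046508789, 12.712809562683105), 12.719620704650879)
scene shelf z 0.0209
 lip 422 x at y.22,.40 [0.4217 0.4257] ang 1.26 spread [-0.0098  0.0082] 0.0376
 lip 516 x at y.22,.40 [0.5853 0.5886] ang 1.05 spread [-0.0102  0.0077] 0.0376
 board rect ((538.219482421875, -32.94172668457031), (162.14920043945312, 263.8226623535156), 12.90059757232666) 1995
 grip [ 0.5663 -0.1403  0.0729] ((564.0918579101562, -141.52081298828125), (69.46238708496094, 15.283304214477539), 13.751487731933594)
```

```bash
cat >> h.py <<'E'
from scipy.spatial.transform import Rotation as Rot
def plan(target,heading=None):
    from station import get_state
    s=get_state();R=Rot.from_euler("xyz",s["ee_rot"]).as_matrix();p=np.array(s["eef_pos"])
    h=np.degrees(np.arctan2(R[1,2],R[0,2]))
    d=R.T@(np.array(target)-p)*100
    print("t",round(float(s["t"]),2),"pos",p.round(4),"xaxis",R[:,0].round(3),"head",h.round(2),"w",round(float(s["width"]),4),"F",np.round(s["force"],1),"q",np.round(s["q"],2))
    print("  delta cm",d.round(2),"roll",None if heading is None else round(-((heading-h+180)%360-180),1))
E
python3 -c "
from h import *
plan([.459,-.342,.2],193.3)"
```

```text
t 0.9 pos [ 0.2615 -0.6223  0.2436] xaxis [ 0. -0. -1.] head 112.79 w 0.0874 F [-0.1 -0.5  0.7] q [-0.88  0.36  0.01 -0.   -1.22 -0.29]
  delta cm [  4.36 -29.07  18.19] roll -80.5
```

Call:
{"fn": "step_arm", "kwargs": {
  "deltas": [
    [0, -2, 1.2, -5, 0],
    [0, -5, 3.1, -12, 0],
    [0, -8, 5, -19, 0],
    [0, -11, 7, -26, 0],
    [0.5, -14, 9, -33, 0],
    [1, -17, 11, -40, 0],
    [1.5, -20, 13, -47, 0],
    [2, -23, 15, -54, 0],
    [3, -26, 17, -61, 0],
    [4, -28, 18, -68, 0]
  ]
}}

```text
t: 1.73
eef_pos: [0.4512, -0.3454, 0.204]
ee_rot: [2.948, 1.569, -0.172]
force: [0.8, -0.6, 0.1]
width: 0.0874
```

```bash
python3 -c "
from h import *
plan([.459,-.342,.15],193.3)"
```

```text
t 1.73 pos [ 0.4512 -0.3454  0.204 ] xaxis [ 0.002 -0.    -1.   ] head -178.79 w 0.0874 F [ 0.8 -0.6  0.1] q [-0.31  0.21 -0.29 -0.   -1.07  0.33]
  delta cm [ 5.4  -0.32 -0.77] roll -12.1
```

Call:
{"fn": "step_arm", "kwargs": {
  "deltas": [
    [1, -0.1, -0.3, -4, 0],
    [2, -0.2, -0.5, -8, 0],
    [3, -0.3, -0.8, -12, 0],
    [4, -0.3, -0.8, -12, 0],
    [5, -0.3, -0.8, -12, 0],
    [5.4, -0.3, -0.8, -12, 0],
    [5.4, -0.3, -0.8, -12, 0],
    [5.4, -0.3, -0.8, -12, 0],
    [5.4, -0.3, -0.8, -12, 0],
    [5.4, -0.3, -0.8, -12, 0]
  ]
}}

```text
t: 2.57
eef_pos: [0.4581, -0.3451, 0.1502]
ee_rot: [2.498, 1.57, -0.421]
force: [-0.0, 0.2, 1.0]
width: 0.0877
```

Run:
```python
from h import *
plan([.459,-.342,.073],193.3)
from station import *
o=[]
for c,(u,v,s) in (("top",(468,255,60)),("scene",(309,130,60))):
    f=grab_frame(c);np.savez(f"{c}1.npz",**f)
    im=f["pixels"][:,:,::-1][v-s:v+s,u-s:u+s];o.append(cv2.resize(im,(400,400)))
cv2.imwrite("pics/a1.png",np.hstack(o))
```

```text
t 2.57 pos [ 0.4581 -0.3451  0.1502] xaxis [ 0.001 -0.    -1.   ] head -167.24 w 0.0877 F [-0.   0.2  1. ] q [-0.3   0.27 -0.34  0.   -0.96  0.53]
  delta cm [ 7.72 -0.28 -0.15] roll -0.5
```

View pics/a1.png

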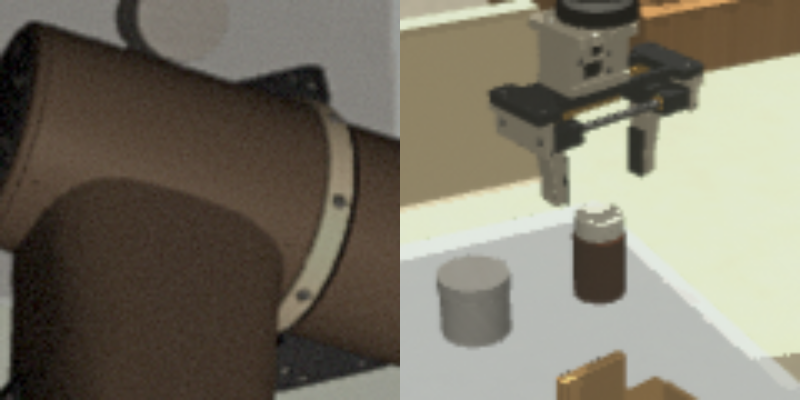

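The gripper body's long side is along the jaws, and the fingers straddle the jar (scene crop, about (600,250)). Descend and grip.

Call:
{"fn": "step_arm", "kwargs": {
  "deltas": [
    [1.5, -0.2, -0.1, 0, 0],
    [3, -0.3, -0.15, 0, 0],
    [4.5, -0.3, -0.15, 0, 0],
    [6, -0.3, -0.15, 0, 0],
    [7, -0.3, -0.15, 0, 0],
    [7.7, -0.3, -0.15, 0, 0],
    [7.7, -0.3, -0.15, 0, 0],
    [7.7, -0.3, -0.15, 0, 0.6],
    [7.7, -0.3, -0.15, 0, 0.8],
    [7.7, -0.3, -0.15, 0, 0.8]
  ],
  "squeeze": 15
}}

```text
t: 3.5
eef_pos: [0.4592, -0.3417, 0.0734]
ee_rot: [2.539, 1.569, -0.38]
force: [0.0, -0.2, 0.5]
width: 0.0729
```

Call:
{"fn": "step_arm", "kwargs": {
  "deltas": [
    [0, 0, 0, 0, 0.8],
    [0, 0, 0, 0, 0.8],
    [0, 0, 0, 0, 0.8],
    [0, 0, 0, 0, 0.8],
    [0, 0, 0, 0, 0.8],
    [-0.3, 0, 0, 0, 0.8],
    [-0.8, 0, 0, 0, 0.8],
    [-1.5, 0, 0, 0, 0.8],
    [-2.5, 0, 0, 0, 0.8],
    [-3.5, 0, 0, 0, 0.8]
  ]
}}

```text
t: 4.33
eef_pos: [0.4586, -0.3415, 0.1085]
ee_rot: [-0.282, 1.571, 3.083]
force: [-0.5, 0.4, -1.4]
width: 0.0516
```

Run:
```python
from h import *
plan([.5,-.342,.17],193.3)
from station import *
f=grab_frame("scene");np.savez("scene2.npz",**f)
print([(d["conf"],d["extent"]) for d in masks_of("jar","scene")])
cv2.imwrite("pics/a2.png",cv2.resize(f["pixels"][70:190,249:369,::-1],(500,500)))
```

```text
t 4.33 pos [ 0.4586 -0.3415  0.1085] xaxis [-0.  0. -1.] head -167.21 w 0.0516 F [-0.5  0.4 -1.4] q [-0.3   0.31 -0.39  0.   -0.86  0.52]
  delta cm [-6.15  0.96 -4.03] roll -0.5
[(0.9, [300.9, 118.4, 317.6, 153.9])]
```

View pics/a2.png

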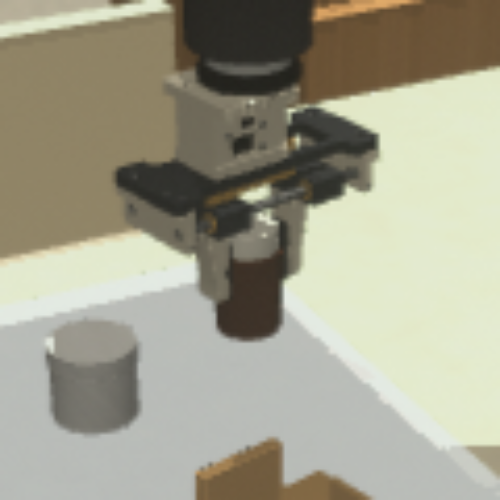

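```bash
python3 -c "
from h import *
plan([.541,-.0505,.16],193.3)"
```

```text
t 4.43 pos [ 0.46   -0.3421  0.1101] xaxis [ 0.004 -0.002 -1.   ] head -167.18 w 0.0518 F [ 0.4 -0.2 -1.8] q [-0.3   0.31 -0.39  0.   -0.86  0.52]
  delta cm [ -5.01 -26.62 -14.39] roll -0.5
```

Call:
{"fn": "step_arm", "kwargs": {
  "deltas": [
    [-1.5, 0, 0, 0, 0.8],
    [-3, -0.8, -0.5, 0, 0.8],
    [-4.5, -2.5, -1.4, 0, 0.8],
    [-5, -5, -2.7, 0, 0.8],
    [-5, -8, -4.3, 0, 0.8],
    [-5, -11, -6, 0, 0.8],
    [-5, -14, -7.6, 0, 0.8],
    [-5, -17, -9.2, 0, 0.8],
    [-5, -20, -10.8, 0, 0.8],
    [-5, -22.5, -12.2, 0, 0.8]
  ]
}}

```text
t: 5.27
eef_pos: [0.528, -0.093, 0.1579]
ee_rot: [-2.892, 1.57, 0.473]
force: [0.0, -0.5, -1.8]
width: 0.0519
```

Call:
{"fn": "step_arm", "kwargs": {
  "deltas": [
    [0, -1.5, -0.8, 0, 0.8],
    [0, -2.7, -1.4, 0, 0.8],
    [0, -3.5, -1.9, 0, 0.8],
    [0, -4, -2.2, 0, 0.8],
    [0, -4, -2.2, 0, 0.8],
    [0, -4, -2.2, 0, 0.8],
    [0, -4, -2.2, 0, 0.8],
    [0, -4, -2.2, 0, 0.8],
    [0, -4, -2.2, 0, 0.8],
    [0, -4, -2.2, 0, 0.8]
  ]
}}

```text
t: 6.1
eef_pos: [0.5402, -0.0517, 0.1576]
ee_rot: [0.138, 1.571, -2.781]
force: [0.0, -0.3, -0.9]
width: 0.0517
```

Run:
```python
from h import *
plan([.541,-.0505,.0815],193.3)
from station import *
f=grab_frame("scene");np.savez("scene3.npz",**f)
cv2.imwrite("pics/a3.png",cv2.resize(f["pixels"][90:260,250:420,::-1],(550,550)))
```

```text
t 6.1 pos [ 0.5402 -0.0517  0.1576] xaxis [-0. -0. -1.] head -167.25 w 0.0517 F [ 0.  -0.3 -0.9] q [ 0.27  0.22 -0.4   0.   -0.96 -0.04]
  delta cm [ 7.61 -0.1  -0.1 ] roll -0.6
```

View pics/a3.png

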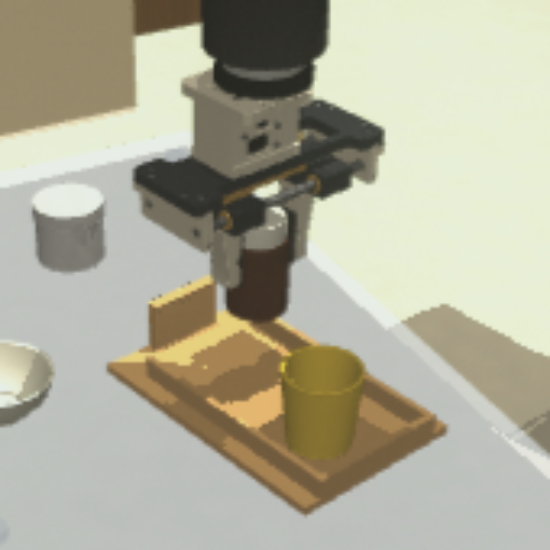

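The jar hangs over the free floor between grip and cup. Lower it.

Call:
{"fn": "step_arm", "kwargs": {
  "deltas": [
    [1, 0, 0, 0, 0.8],
    [2.2, -0.1, -0.1, 0, 0.8],
    [3.5, -0.1, -0.1, 0, 0.8],
    [4.8, -0.1, -0.1, 0, 0.8],
    [5.8, -0.1, -0.1, 0, 0.8],
    [6.5, -0.1, -0.1, 0, 0.8],
    [7, -0.1, -0.1, 0, 0.8],
    [7.3, -0.1, -0.1, 0, 0.8],
    [7.4, -0.1, -0.1, 0, 0.8],
    [7.4, -0.1, -0.1, 0, 0.8]
  ]
}}

```text
t: 6.98
eef_pos: [0.5413, -0.05, 0.0836]
ee_rot: [2.956, 1.571, 0.037]
force: [0.1, 0.3, -1.7]
width: 0.0521
```

Call:
{"fn": "step_arm", "kwargs": {
  "deltas": [
    [0, 0, 0, 0, 0.8],
    [0.1, 0, 0, 0, 0.8],
    [0.15, 0, 0, 0, 0.8],
    [0.2, 0, 0, 0, 0.8],
    [0.2, 0, 0, 0, 0.8],
    [0.2, 0, 0, 0, 0.8],
    [0.2, 0, 0, 0, 0.8],
    [0.2, 0, 0, 0, 0.8],
    [0.2, 0, 0, 0, 0.8],
    [0.2, 0, 0, 0, 0.8]
  ]
}}

```text
t: 7.82
eef_pos: [0.5411, -0.05, 0.0815]
ee_rot: [-0.321, 1.571, 3.044]
force: [0.1, -0.2, -2.1]
width: 0.0519
```

Call:
{"fn": "step_arm", "kwargs": {
  "deltas": [
    [0.05, 0, 0, 0, 0.8],
    [0.1, 0, 0, 0, 0.8],
    [0.1, 0, 0, 0, 0.8],
    [0.1, 0, 0, 0, 0.8],
    [0.1, 0, 0, 0, 0.8],
    [0.1, 0, 0, 0, 0.8],
    [0.1, 0, 0, 0, 0.8],
    [0.1, 0, 0, 0, 0.8],
    [0.1, 0, 0, 0, 0.8],
    [0.1, 0, 0, 0, 0.8]
  ]
}}

```text
t: 8.65
eef_pos: [0.5412, -0.05, 0.0809]
ee_rot: [2.768, 1.571, -0.15]
force: [-3.1, 0.9, 5.7]
width: 0.0514
```

Call:
{"fn": "step_arm", "kwargs": {
  "deltas": [
    [0, 0, 0, 0, 0.38],
    [0, 0, 0, 0, 0.35],
    [0, 0, 0, 0, 0.3],
    [0, 0, 0, 0, 0.25],
    [0, 0, 0, 0, 0.2],
    [0, 0, 0, 0, 0.1],
    [0, 0, 0, 0, 0],
    [0, 0, 0, 0, 0],
    [0, 0, 0, 0, 0],
    [0, 0, 0, 0, 0]
  ]
}}

```text
t: 9.48
eef_pos: [0.5412, -0.05, 0.0806]
ee_rot: [2.601, 1.571, -0.318]
force: [-0.1, -0.5, -0.1]
width: 0.0871
```

Call:
{"fn": "step_arm", "kwargs": {
  "deltas": [
    [-0.5, 0, 0, 0, 0],
    [-1.5, 0, 0, 0, 0],
    [-3, 0, 0, 0, 0],
    [-5, 0, 0, 0, 0],
    [-7, 0, 0, 0, 0],
    [-9, 0, 0, 0, 0],
    [-10.5, 0, 0, 0, 0],
    [-11, 0, 0, 0, 0],
    [-11, 0, 0, 0, 0],
    [-11, 0, 0, 0, 0]
  ]
}}

```text
t: 10.32
eef_pos: [0.5409, -0.0499, 0.1906]
ee_rot: [-2.46, 1.57, 0.905]
force: [0.3, 0.5, 0.3]
width: 0.0875
```

Run:
```python
from h import *
from station import *
plan([.563,-.1455,.15],193.3)
f=grab_frame("scene");np.savez("scene4.npz",**f)
P=cloud(f);ok=f["range_z"]>0
m=masks_of("jar","scene")[0]["mask"]&ok;Q=P[m];T=Q[Q[:,2]>np.percentile(Q[:,2],97)-.008];print("jar top",T.mean(0),Q[:,2].max(),(T.max(0)+T.min(0))/2)
m=masks_of("cup","scene")[0]["mask"]&ok;Q=P[m];T=Q[Q[:,2]>np.percentile(Q[:,2],97)-.008];print("cup top",T.mean(0),(T.max(0)+T.min(0))/2)
m=masks_of("tray","scene")[0]["mask"]&ok;G=P[m];G=G[(G[:,2]>.066)&(G[:,1]<-.1)];print("grip",G.mean(0),cv2.minAreaRect(G[:,:2].astype(np.float32)*1000))
cv2.imwrite("pics/a4.png",cv2.resize(f["pixels"][90:260,250:420,::-1],(550,550)))
```

```text
t 10.32 pos [ 0.5409 -0.0499  0.1906] xaxis [ 0.  0. -1.] head -167.22 w 0.0875 F [0.3 0.5 0.3] q [ 0.27  0.18 -0.36 -0.   -1.03 -0.05]
  delta cm [ 4.06  9.81 -0.04] roll -0.5
jar top [ 0.54291105 -0.04640066  0.11425174] 0.11819114636020749 [ 0.54208799 -0.04814844  0.11317096]
cup top [0.53343543 0.04442557 0.09572933] [0.53278649 0.04177716 0.09596267]
grip [ 0.56422208 -0.14074889  0.07329684] ((563.862060546875, -142.1901397705078), (69.29217529296875, 14.358906745910645), 12.445916175842285)
```

View pics/a4.png

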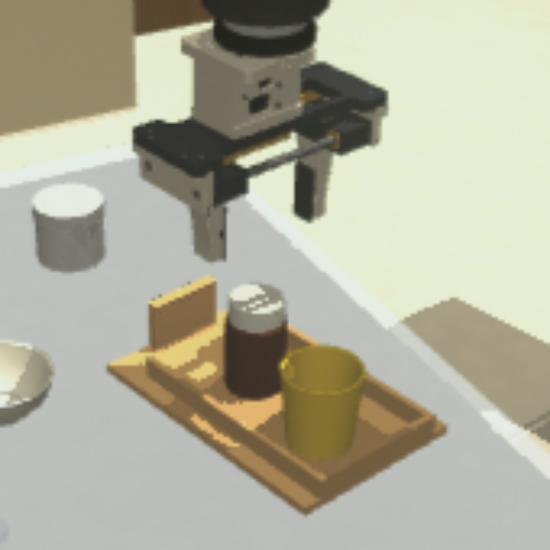

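The jar stands between grip and cup. Next is the grip plate, held across its 70 mm width so the gripper body stays clear of the jar.

Call:
{"fn": "step_arm", "kwargs": {
  "deltas": [
    [0, 1, 0, 0, 0],
    [0, 2.8, 0, 0, 0],
    [0, 5, 0, 0, 0],
    [0, 7, 0, 0, 0],
    [1, 8.7, 0, 0, 0],
    [2.5, 9.6, 0, 0, 0],
    [4, 9.7, 0, 0, 0],
    [6, 9.7, 0, 0, 0],
    [7.5, 9.7, 0, 0, 0],
    [8, 9.7, 0, 0, 0]
  ]
}}

```text
t: 11.35
eef_pos: [0.5609, -0.1452, 0.1075]
ee_rot: [-0.242, 1.566, 3.122]
force: [-0.5, -0.6, -0.2]
width: 0.0877
```

Run:
```python
from h import *
from station import *
plan([.5625,-.145,.058],193.3)
f=grab_frame("scene")
cv2.imwrite("pics/a5.png",cv2.resize(f["pixels"][90:260,250:420,::-1],(550,550)))
f=grab_frame("top")
cv2.imwrite("pics/a5t.png",cv2.resize(f["pixels"][130:290,260:460,::-1],None,fx=3,fy=3))
```

```text
t 11.35 pos [ 0.5609 -0.1452  0.1075] xaxis [-0.005  0.    -1.   ] head -167.26 w 0.0877 F [-0.5 -0.6 -0.2] q [ 0.08  0.33 -0.37 -0.   -0.87  0.14]
  delta cm [ 4.95  0.02 -0.18] roll -0.6
```

View pics/a5.png

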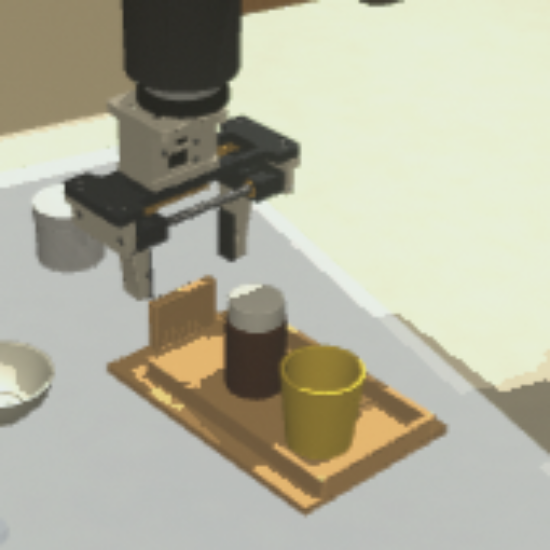

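View pics/a5t.png

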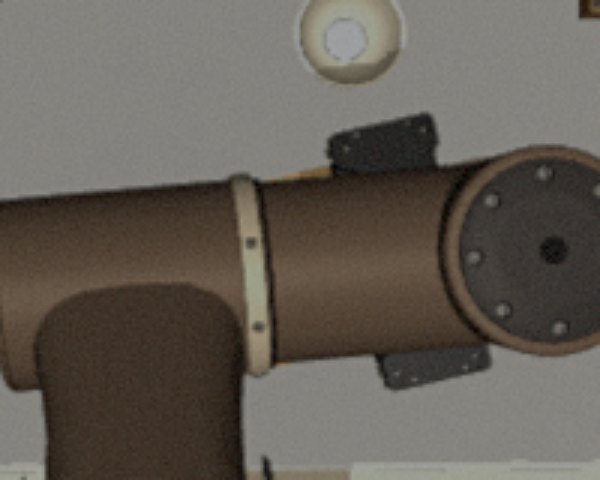

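Fingers straddle the grip plate's ends (scene crop about (180,310)). Descend and close.

Call:
{"fn": "step_arm", "kwargs": {
  "deltas": [
    [0.8, 0, -0.1, 0, 0],
    [1.8, 0, -0.1, 0, 0],
    [2.8, 0, -0.1, 0, 0],
    [3.8, 0, -0.1, 0, 0],
    [4.5, 0, -0.1, 0, 0],
    [4.8, 0, -0.1, 0, 0],
    [4.8, 0, -0.1, 0, 0],
    [4.8, 0, -0.1, 0, 0],
    [4.8, 0, -0.1, 0, 0],
    [4.8, 0, -0.1, 0, 0]
  ]
}}

```text
t: 12.28
eef_pos: [0.564, -0.1444, 0.0631]
ee_rot: [2.899, 1.57, -0.019]
force: [0.2, -0.1, -0.3]
width: 0.0877
```

Call:
{"fn": "step_arm", "kwargs": {
  "deltas": [
    [0, 0, 0, 0, 0.1],
    [0, 0, 0, 0, 0.15],
    [0, 0, 0, 0, 0.18],
    [0, 0, 0, 0, 0.2],
    [0, 0, 0, 0, 0.22],
    [0, 0, 0, 0, 0.25],
    [0, 0, 0, 0, 0.3],
    [0, 0, 0, 0, 0.4],
    [0, 0, 0, 0, 0.4],
    [0, 0, 0, 0, 0.4]
  ],
  "squeeze": 20
}}

```text
t: 13.12
eef_pos: [0.5631, -0.1445, 0.0626]
ee_rot: [-0.072, 1.57, -2.99]
force: [-4.4, -0.8, 4.5]
width: 0.0695
```

Run:
```python
from h import *
from station import *
plan([.5625,-.145,.058],193.3)
f=grab_frame("scene")
cv2.imwrite("pics/a6.png",cv2.resize(f["pixels"][90:260,250:420,::-1],(550,550)))
```

```text
t 13.12 pos [ 0.5631 -0.1445  0.0626] xaxis [-0.001 -0.    -1.   ] head -167.21 w 0.0695 F [-4.4 -0.8  4.5] q [ 0.09  0.39 -0.41  0.   -0.77  0.14]
  delta cm [0.46 0.04 0.07] roll -0.5
```

View pics/a6.png

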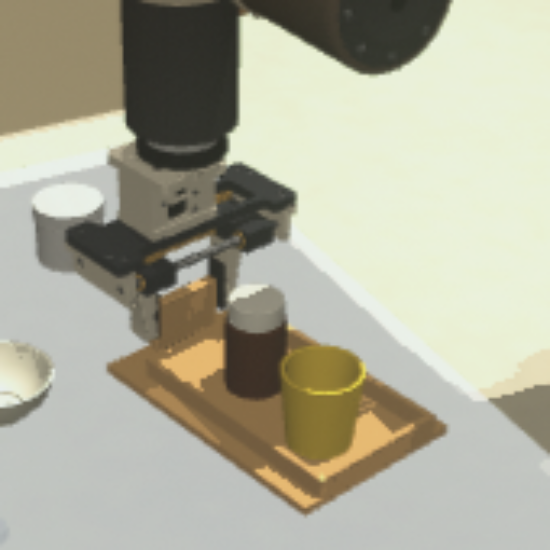

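```bash
python3 -c "
from h import *
plan([.497,-.053,.0626],178.8)"
```

```text
t 13.17 pos [ 0.5631 -0.1445  0.0626] xaxis [-0.001 -0.    -1.   ] head -167.21 w 0.0697 F [-4.1  0.3  4.4] q [ 0.09  0.39 -0.41  0.   -0.77  0.14]
  delta cm [ 1.000e-02 -1.039e+01  4.420e+00] roll 14.0
```

Call:
{"fn": "step_arm", "kwargs": {
  "deltas": [
    [0, -0.1, 0.05, 0.2, 0.4],
    [0, -0.4, 0.15, 0.5, 0.4],
    [0, -0.8, 0.35, 1.1, 0.4],
    [0, -1.3, 0.55, 1.8, 0.4],
    [0, -1.9, 0.8, 2.6, 0.4],
    [0, -2.5, 1.05, 3.4, 0.4],
    [0, -3.1, 1.3, 4.2, 0.4],
    [0, -3.7, 1.55, 5, 0.4],
    [0, -4.3, 1.8, 5.8, 0.4],
    [0, -4.8, 2.05, 6.5, 0.4]
  ]
}}

```text
t: 14.0
eef_pos: [0.5334, -0.1019, 0.0627]
ee_rot: [2.786, 1.57, -0.246]
force: [1.6, -5.3, 0.9]
width: 0.0697
```

```bash
python3 -c "
from h import *
plan([.497,-.053,.0626],178.8)"
```

```text
t 14.0 pos [ 0.5334 -0.1019  0.0627] xaxis [ 0.001 -0.    -1.   ] head -173.74 w 0.0697 F [ 1.6 -5.3  0.9] q [ 0.17  0.33 -0.5   0.   -0.73 -0.06]
  delta cm [ 0.   -5.26  3.09] roll 7.5
```

Call:
{"fn": "step_arm", "kwargs": {
  "deltas": [
    [0, -0.6, 0.35, 0.8, 0.4],
    [0, -1.2, 0.7, 1.7, 0.4],
    [0, -1.9, 1.1, 2.6, 0.4],
    [0, -2.6, 1.5, 3.6, 0.4],
    [0, -3.3, 1.9, 4.6, 0.4],
    [0, -4, 2.3, 5.6, 0.4],
    [0, -4.6, 2.65, 6.5, 0.4],
    [0, -5, 2.85, 7.1, 0.4],
    [0, -5.2, 3, 7.4, 0.4],
    [0, -5.3, 3, 7.5, 0.4]
  ]
}}

```text
t: 14.83
eef_pos: [0.4971, -0.0525, 0.0626]
ee_rot: [0.572, 1.571, -2.591]
force: [-0.2, -5.7, 2.4]
width: 0.07
```

Run:
```python
from h import *
from station import *
plan([.497,-.053,.0626],178.8)
for c in("scene","top"):
    f=grab_frame(c);np.savez(c+"7.npz",**f)
    u,v=(350,160) if c=="scene" else (130,150)
    cv2.imwrite(f"pics/{c}7.png",cv2.resize(f["pixels"][v:v+150,u-100*(c=="scene"):u+250-100*(c=="scene"),::-1],None,fx=3.2,fy=3.2,interpolation=cv2.INTER_CUBIC))
```

```text
t 14.83 pos [ 0.4971 -0.0525  0.0626] xaxis [-0. -0. -1.] head 178.8 w 0.07 F [-0.2 -5.7  2.4] q [ 0.29  0.27 -0.6   0.   -0.7  -0.31]
  delta cm [-0.    0.05  0.01] roll -0.0
```

View pics/top7.png

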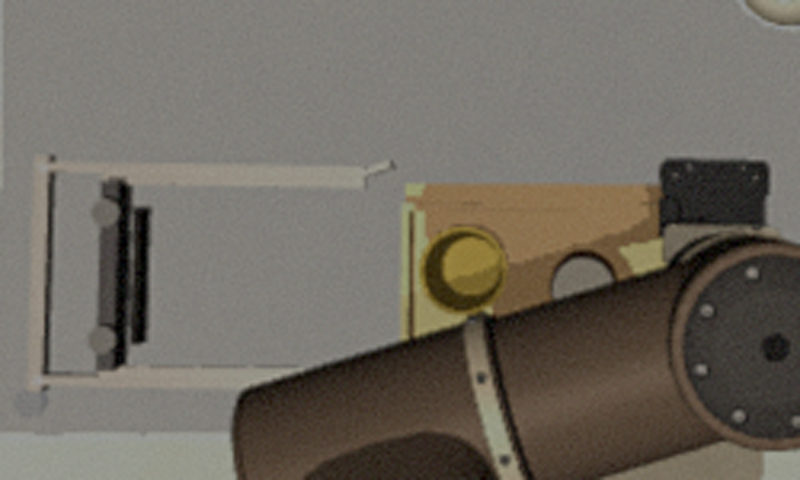

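View pics/scene7.png

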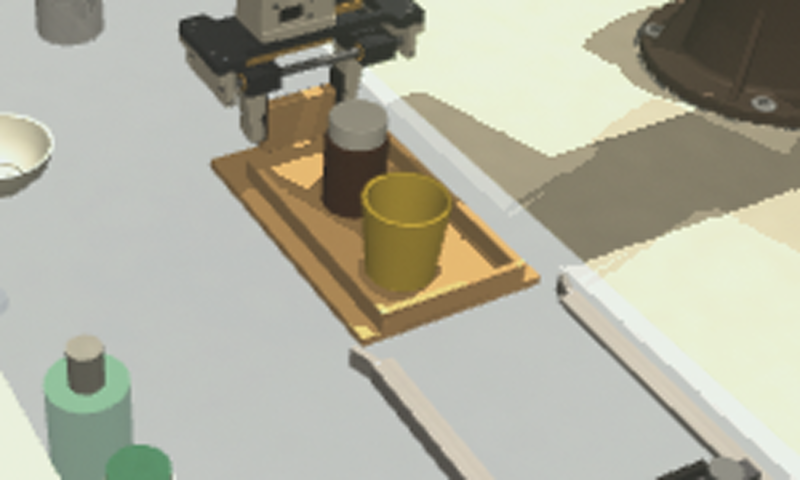

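Top view: the tray's nose at column ~405 in the crop is outside the guides (~395); its far edge is at row ~183 against the lip's inner edge at ~187. I'll measure these edges at subpixel level.

```bash
cat >> h.py <<'E'
def unproj(f,px,z):
    px=np.array(px,float);V=f["view"];R=V[:3,:3];o=-R.T@V[:3,3]
    d=np.c_[(px[:,0]-f["cx"])/f["fx"],(px[:,1]-f["cy"])/f["fy"],np.ones(len(px))]@R
    return o+d*((z-o[2])/d[:,2])[:,None]
def proj(f,p):
    p=np.atleast_2d(p);V=f["view"];c=p@V[:3,:3].T+V[:3,3]
    return np.c_[c[:,0]/c[:,2]*f["fx"]+f["cx"],c[:,1]/c[:,2]*f["fy"]+f["cy"]]
def edge(f,a,b,z,half=.006,n=60,ch=None,step=.0004):
    """a,b world xy guess endpoints of an edge at height z; search perpendicular in image for max gradient; robust line fit in world"""
    a,b=np.array(a),np.array(b);t=(b-a)/np.linalg.norm(b-a);nrm=np.array([-t[1],t[0]])
    im=cv2.GaussianBlur(f["pixels"].astype(np.float32),(0,0),.7)
    if ch is None: im=im.sum(2)
    else: im=im@np.array(ch,np.float32)
    offs=np.arange(-half,half+1e-9,step);pts=[]
    S=np.linspace(0,1,n)
    prof=[]
    for s in S:
        q=a+(b-a)*s;w=np.c_[q+offs[:,None]*nrm,np.full(len(offs),z)]
        uv=proj(f,w).astype(np.float32)
        v=cv2.remap(im.astype(np.float32),uv[:,0].reshape(1,-1),uv[:,1].reshape(1,-1),cv2.INTER_LINEAR)[0]
        prof.append(v);g=np.gradient(v);pts.append(q+offs[np.argmax(abs(g))]*nrm)
    pts=np.array(pts);al=(pts-a)@t;pe=(pts-a)@nrm
    k=np.polyfit(al,pe,1)
    for _ in range(8):
        r=pe-np.polyval(k,al);ok=abs(r)<max(.0008,1.5*np.median(abs(r)));k=np.polyfit(al[ok],pe[ok],1)
    f0=a+np.polyval(k,0)*nrm;L=np.linalg.norm(b-a);f1=a+L*t+np.polyval(k,L)*nrm
    return f0,f1,ok.mean(),np.std(r[ok])
E
python3 - <<'E'
from h import *
def cx(f0,f1,y): return f0[0]+(f1[0]-f0[0])*(y-f0[1])/(f1[1]-f0[1])
for c in("top","scene"):
    f=load(c,7);f0=load(c,0)
    for nm,ff,a,b,z in (("far lip in",f0,(.575,.23),(.578,.37),.037),("near lip in",f0,(.429,.23),(.432,.37),.037),
                    ("far lip out",f0,(.59,.23),(.593,.41),.037),
                    ("tray far",f,(.576,-.02),(.580,.18),.028),("tray near",f,(.418,.02),(.420,.18),.028)):
        r=edge(ff,a,b,z);d=r[1]-r[0]
        print(c,nm,r[0].round(4),r[1].round(4),"ok %.2f sd %.4f"%r[2:],"ang",np.degrees(np.arctan2(d[1],d[0])).round(2),"x@.2",cx(r[0],r[1],.2).round(4))
    r=edge(f,(.44,.19),(.56,.188),.028,half=.012);print(c,"nose",r[0].round(4),r[1].round(4),r[2:])
    # pad front face
    r=edge(f0,(.46,.396),(.55,.394),.042,half=.008);print(c,"pad",r[0].round(4),r[1].round(4),r[2:])
E
```

```text
top far lip in [0.5744 0.23  ] [0.5769 0.37  ] ok 0.67 sd 0.0004 ang 89.0 x@.2 0.5739
top near lip in [0.427 0.23 ] [0.4312 0.37  ] ok 0.63 sd 0.0004 ang 88.26 x@.2 0.4261
top far lip out [0.5913 0.23  ] [0.5957 0.41  ] ok 0.67 sd 0.0004 ang 88.63 x@.2 0.5906
top tray far [ 0.5751 -0.02  ] [0.5788 0.18  ] ok 0.62 sd 0.0006 ang 88.94 x@.2 0.5791
top tray near [0.4101 0.0201] [0.4229 0.18  ] ok 0.77 sd 0.0029 ang 85.42 x@.2 0.4245
top nose [0.4399 0.1859] [0.5599 0.181 ] (np.float64(0.6666666666666666), np.float64(0.0008108986944601637))
top pad [0.4599 0.3907] [0.5499 0.3887] (np.float64(0.85), np.float64(0.0007543557917435024))
scene far lip in [0.5743 0.23  ] [0.5772 0.37  ] ok 0.97 sd 0.0004 ang 88.83 x@.2 0.5737
scene near lip in [0.427 0.23 ] [0.4313 0.37  ] ok 0.72 sd 0.0003 ang 88.21 x@.2 0.426
scene far lip out [0.5918 0.23  ] [0.5955 0.41  ] ok 0.88 sd 0.0004 ang 88.82 x@.2 0.5912
scene tray far [ 0.5815 -0.0201] [0.5833 0.1799] ok 0.78 sd 0.0004 ang 89.48 x@.2 0.5835
scene tray near [0.4161 0.02  ] [0.4269 0.1799] ok 0.65 sd 0.0011 ang 86.13 x@.2 0.4282
scene nose [0.4401 0.1961] [0.5601 0.1948] (np.float64(0.8), np.float64(0.0004055537001477082))
scene pad [0.46   0.3981] [0.55   0.3961] (np.float64(0.9666666666666667), np.float64(0.00035798211749600524))
```

Run:
```python
from h import *
for c in("top","scene"):
    f=load(c,7);V=f["view"];print(c,"cam",(-V[:3,:3].T@V[:3,3]).round(3))
    for z in(.020,.028):
        for nm,a,b in(("far",(.577,-.02),(.581,.18)),("near",(.415,.1),(.419,.185))):
            r=edge(f,a,b,z,half=.012);d=r[1]-r[0]
            print(z,nm,r[0].round(4),r[1].round(4),"%.2f %.4f"%r[2:],np.degrees(np.arctan2(d[1],d[0])).round(2))
# overlay on scene of hypothesised tray outline (two lateral hyps)
f=load("scene",7);im=cv2.resize(f["pixels"][:,:,::-1],None,fx=4,fy=4,interpolation=cv2.INTER_CUBIC)
def draw(cx,cy,h,col,hold=False):
    e=np.radians(h);u=np.array([np.cos(e),np.sin(e)]);n=np.array([-u[1],u[0]])
    for z in(.028,.02):
        P=[np.r_[np.array([cx,cy])+u*X+n*Y,z] for X,Y in((0,80),(0,-80),(-250,-80),(-250,80))]
        cv2.polylines(im,[((proj(f,np.array(P))+.5)*4-.5).astype(int)],True,col,1)
draw(.5022,.1905,88.8,(0,0,255))
cv2.imwrite("pics/ov7.png",im[195*4:195*4+400,320*4:320*4+560] if 0 else im[840:1240,1160:1900])
```

```text
top cam [0.564 0.024 1.079]
0.02 far [ 0.5749 -0.02  ] [0.5772 0.1801] 0.65 0.0006 89.35
0.02 near [0.4091 0.1003] [0.4242 0.1848] 0.60 0.0025 79.88
0.028 far [ 0.5753 -0.02  ] [0.5758 0.1801] 0.55 0.0005 89.85
0.028 near [0.4094 0.1003] [0.4253 0.1847] 0.60 0.0022 79.32
scene cam [1.034 0.835 0.759]
0.02 far [ 0.5763 -0.02  ] [0.5781 0.1801] 0.85 0.0004 89.47
0.02 near [0.4164 0.0999] [0.42  0.185] 0.60 0.0004 87.62
0.028 far [ 0.5813 -0.0201] [0.5831 0.18  ] 0.80 0.0004 89.48
0.028 near [0.4237 0.0996] [0.4255 0.1847] 0.62 0.0004 88.78
```

View pics/ov7.png

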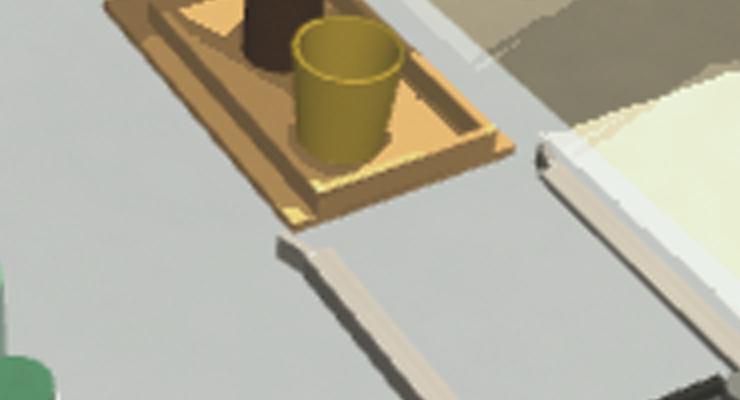

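Run:
```python
from h import *
def ov(c,i,name,crop,s,nose,h,holder=((.5004,.22),88.6)):
    f=load(c,i);im=cv2.resize(np.ascontiguousarray(f["pixels"][:,:,::-1]),None,fx=s,fy=s,interpolation=cv2.INTER_CUBIC)
    def poly(o,h,pts,col):
        e=np.radians(h);u=np.array([np.cos(e),np.sin(e)]);n=np.array([-u[1],u[0]])
        P=np.array([np.r_[np.array(o)+u*X+n*Y,z] for X,Y,z in pts])
        cv2.polylines(im,[np.round((proj(f,P)+.5)*s-.5).astype(np.int32)],False,col,1)
    for z,col in((.028,(0,0,255)),(.02,(255,0,0))):
        poly(nose,h,[(-250,80,z),(0,80,z),(0,-80,z),(-250,-80,z)] if 0 else [(-.25,.08,z),(0,.08,z),(0,-.08,z),(-.25,-.08,z)],col)
    for s_ in(1,-1): poly(holder[0],holder[1],[(0,s_*.073,.037),(.2,s_*.073,.037)],(0,255,0))
    x0,y0,x1,y1=[k*s for k in crop];cv2.imwrite(name,im[y0:y1,x0:x1])
ov("scene",7,"pics/ov7b.png",(290,210,475,310),4,(.5022,.1905),88.8)
ov("top",7,"pics/ov7c.png",(190,195,370,290),4,(.5022,.1905),88.8)
```

```text
(no output)
```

View pics/ov7b.png

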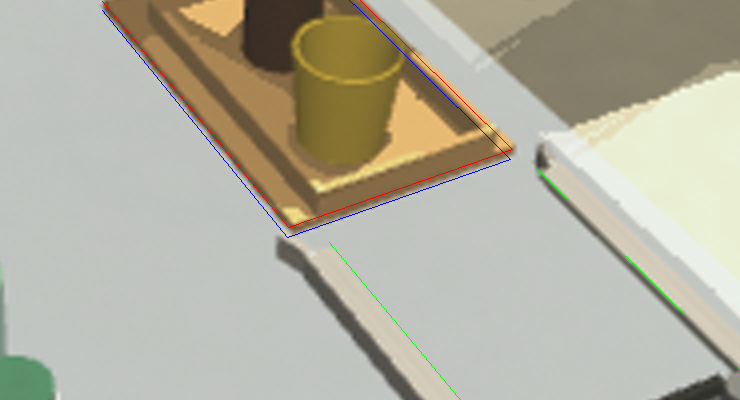

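View pics/ov7c.png

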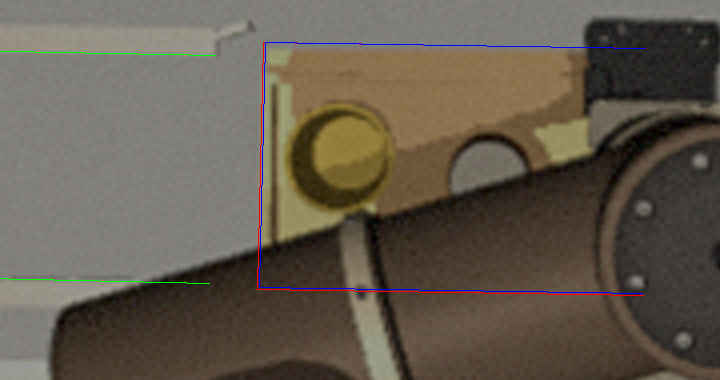

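Combined, the images say the tray is yawed about 0.8° off the holder axis, with its tail about 3 mm too far out in +x. I'll correct that and re-measure.

Call:
{"fn": "step_arm", "kwargs": {
  "deltas": [
    [0, 0, 0.05, 0.1, 0.4],
    [0, 0, 0.1, 0.3, 0.4],
    [0, 0, 0.2, 0.5, 0.4],
    [0, 0, 0.27, 0.7, 0.4],
    [0, 0, 0.34, 0.8, 0.4],
    [0, 0, 0.34, 0.8, 0.4],
    [0, 0, 0.34, 0.8, 0.4],
    [0, 0, 0.34, 0.8, 0.4],
    [0, 0, 0.34, 0.8, 0.4],
    [0, 0, 0.34, 0.8, 0.4]
  ]
}}

```text
t: 15.77
eef_pos: [0.4943, -0.0525, 0.0627]
ee_rot: [-2.738, 1.57, 0.368]
force: [4.0, -2.6, -0.5]
width: 0.0697
```

```bash
python3 - <<'E'
from h import *
from station import *
plan([.4937,-.053,.0626],178.0)
for c in("scene","top"):
    f=grab_frame(c);np.savez(c+"8.npz",**f)
for c,z in(("top",.028),("top",.02),("scene",.02),("scene",.028)):
    f=load(c,8)
    r=edge(f,(.574,-.0),(.578,.18),z,half=.012);d=r[1]-r[0]
    print(c,z,r[0].round(4),r[1].round(4),"%.2f %.4f"%r[2:],np.degrees(np.arctan2(d[1],d[0])).round(2))
E
sed -n '/^def ov/,/cv2.imwrite/p' /dev/null
cat >> h.py <<'E'
def ov(c,i,name,crop,s,nose,h,holder=((.5004,.22),88.6)):
    f=load(c,i);im=cv2.resize(np.ascontiguousarray(f["pixels"][:,:,::-1]),None,fx=s,fy=s,interpolation=cv2.INTER_CUBIC)
    def poly(o,h,pts,col):
        e=np.radians(h);u=np.array([np.cos(e),np.sin(e)]);n=np.array([-u[1],u[0]])
        P=np.array([np.r_[np.array(o)+u*X+n*Y,z] for X,Y,z in pts])
        cv2.polylines(im,[np.round((proj(f,P)+.5)*s-.5).astype(np.int32)],False,col,1)
    for z,col in((.028,(0,0,255)),(.02,(255,0,0))):
        poly(nose,h,[(-.25,.08,z),(0,.08,z),(0,-.08,z),(-.25,-.08,z)],col)
    for s_ in(1,-1): poly(holder[0],holder[1],[(0,s_*.073,.037),(.2,s_*.073,.037)],(0,255,0))
    x0,y0,x1,y1=[k*s for k in crop];cv2.imwrite(name,im[y0:y1,x0:x1])
E
python3 -c "
from h import *
ov('scene',8,'pics/ov8b.png',(290,210,475,310),4,(.4996,.1905),88.6)
ov('top',8,'pics/ov8c.png',(190,195,370,290),4,(.4996,.1905),88.6)"
```

```text
t 15.77 pos [ 0.4943 -0.0525  0.0627] xaxis [ 0.001  0.    -1.   ] head 177.97 w 0.0697 F [ 4.  -2.6 -0.5] q [ 0.29  0.27 -0.6  -0.   -0.7  -0.33]
  delta cm [0.01 0.05 0.06] roll -0.0
top 0.028 [ 0.5752 -0.    ] [0.5763 0.18  ] 0.58 0.0005 89.67
top 0.02 [ 0.5747 -0.    ] [0.578 0.18 ] 0.65 0.0005 88.94
scene 0.02 [ 0.5747 -0.    ] [0.5793 0.18  ] 0.88 0.0004 88.53
scene 0.028 [ 5.793e-01 -1.000e-04] [0.5841 0.1799] 0.75 0.0004 88.47
```

View pics/ov8b.png

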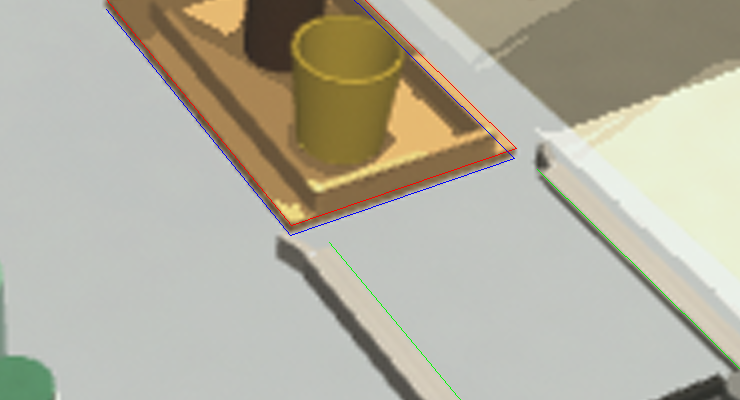

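View pics/ov8c.png

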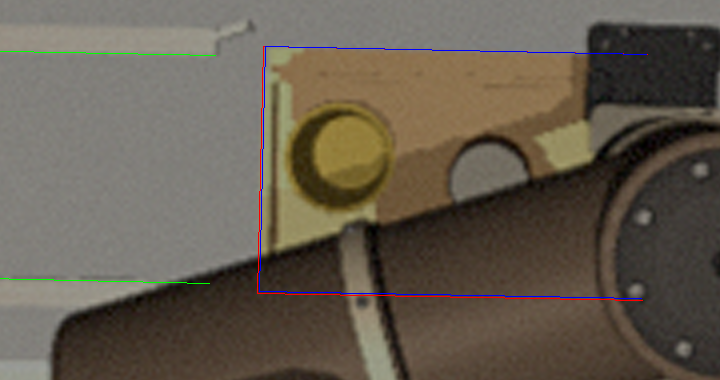

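Both overlays now match to about 1–2 mm. Advance slowly into the guides.

Call:
{"fn": "step_arm", "kwargs": {
  "deltas": [
    [0, -0.3, 0, 0, 0.4],
    [0, -0.7, 0, 0, 0.4],
    [0, -1.2, 0, 0, 0.4],
    [0, -1.7, 0.02, 0, 0.4],
    [0, -2.2, 0.02, 0, 0.4],
    [0, -2.7, 0.03, 0, 0.4],
    [0, -3.1, 0.03, 0, 0.4],
    [0, -3.5, 0.04, 0, 0.4],
    [0, -3.8, 0.04, 0, 0.4],
    [0, -4, 0.04, 0, 0.4]
  ]
}}

```text
t: 16.7
eef_pos: [0.4942, -0.0134, 0.0626]
ee_rot: [0.741, 1.569, -2.436]
force: [2.9, -8.7, 2.9]
width: 0.0699
```

Run:
```python
from h import *
from station import *
plan([.4937,-.053,.0626],178.0)
for c in("scene","top"):
    f=grab_frame(c);np.savez(c+"9.npz",**f)
n=(.4996+.0244*.04,.2305)
ov('scene',9,'pics/ov9b.png',(290,210,475,310),4,n,88.6)
ov('top',9,'pics/ov9c.png',(150,190,330,285),4,n,88.6)
```

```text
t 16.7 pos [ 0.4942 -0.0134  0.0626] xaxis [-0.001 -0.001 -1.   ] head 177.97 w 0.0699 F [ 2.9 -8.7  2.9] q [ 0.37  0.27 -0.61  0.   -0.7  -0.41]
  delta cm [ 0.    3.96 -0.09] roll -0.0
```

View pics/ov9b.png

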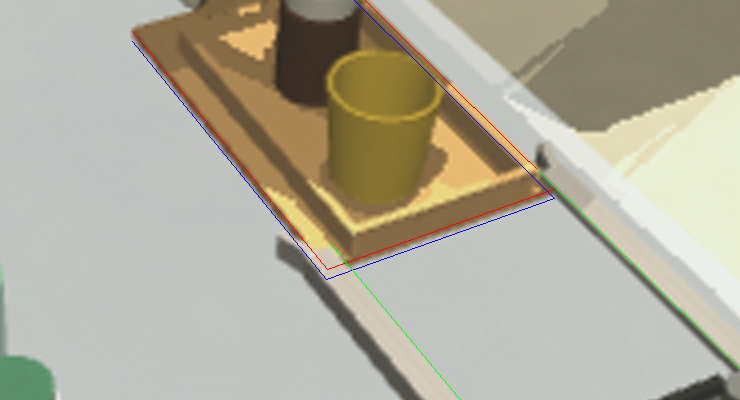

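View pics/ov9c.png

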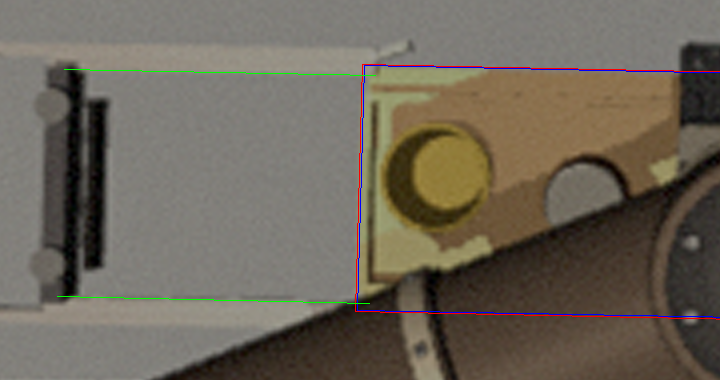

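Nose is just inside, under both lips, with force near the sliding friction. Continue slowly.

Call:
{"fn": "step_arm", "kwargs": {
  "deltas": [
    [0, -0.3, 0, 0, 0.4],
    [0, -0.8, 0, 0, 0.4],
    [0, -1.3, 0, 0, 0.4],
    [0, -1.8, 0, 0, 0.4],
    [0, -2.3, 0, 0, 0.4],
    [0, -2.8, 0.01, 0, 0.4],
    [0, -3.3, 0.01, 0, 0.4],
    [0, -3.7, 0.02, 0, 0.4],
    [0, -3.9, 0.02, 0, 0.4],
    [0, -4, 0.02, 0, 0.4]
  ]
}}

```text
t: 17.63
eef_pos: [0.4953, 0.0264, 0.0626]
ee_rot: [0.809, 1.569, -2.368]
force: [3.2, -9.9, 3.0]
width: 0.0702
```

Call:
{"fn": "step_arm", "kwargs": {
  "deltas": [
    [0, -0.3, 0, 0, 0.4],
    [0, -0.8, 0, 0, 0.4],
    [0, -1.3, 0, 0, 0.4],
    [0, -1.8, 0, 0, 0.4],
    [0, -2.3, 0, 0, 0.4],
    [0, -2.8, 0, 0, 0.4],
    [0, -3.3, 0.01, 0, 0.4],
    [0, -3.7, 0.02, 0, 0.4],
    [0, -3.9, 0.03, 0, 0.4],
    [0, -4, 0.04, 0, 0.4]
  ]
}}

```text
t: 18.47
eef_pos: [0.4964, 0.0662, 0.0626]
ee_rot: [0.921, 1.569, -2.255]
force: [3.0, -9.9, 2.3]
width: 0.0698
```

Run:
```python
from h import *
from station import *
plan([.4937,-.053,.0626],178.0)
for c in("scene","top"):
    f=grab_frame(c);np.savez(c+"10.npz",**f)
n=(.4996+.0244*.12,.309)
ov('scene',10,'pics/ov10b.png',(310,200,495,340),4,n,88.6)
ov('top',10,'pics/ov10c.png',(130,190,310,285),4,n,88.6)
```

```text
t 18.47 pos [0.4964 0.0662 0.0626] xaxis [-0.001 -0.002 -1.   ] head 177.99 w 0.0698 F [ 3.  -9.9  2.3] q [ 0.53  0.28 -0.59  0.   -0.7  -0.56]
  delta cm [ 0.02 11.93 -0.15] roll -0.0
```

View pics/ov10b.png

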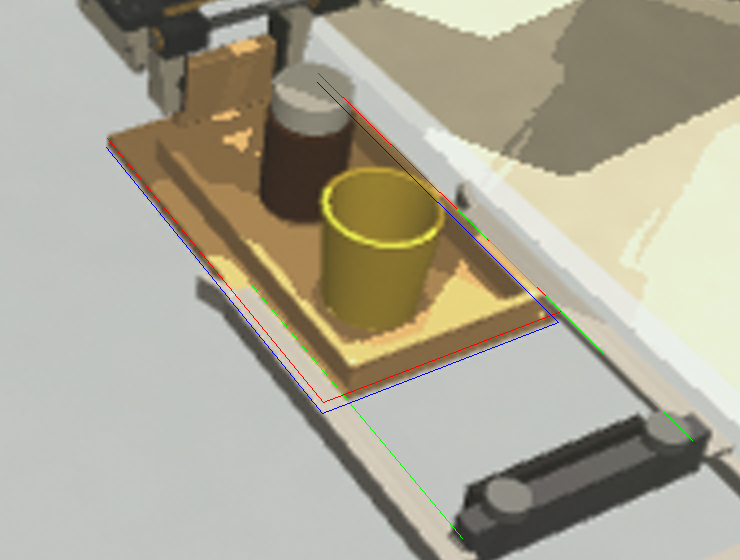

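View pics/ov10c.png

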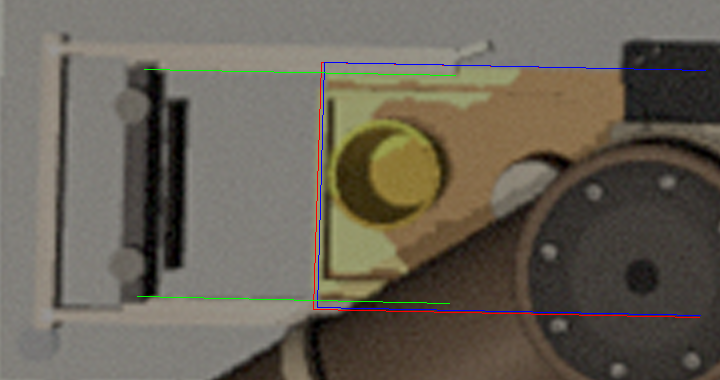

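Call:
{"fn": "step_arm", "kwargs": {
  "deltas": [
    [0, -0.3, 0, 0, 0.4],
    [0, -0.8, 0, 0, 0.4],
    [0, -1.3, 0, 0, 0.4],
    [0, -1.8, 0.01, 0, 0.4],
    [0, -2.3, 0.02, 0, 0.4],
    [0, -2.8, 0.02, 0, 0.4],
    [0, -3.3, 0.03, 0, 0.4],
    [0, -3.7, 0.03, 0, 0.4],
    [0, -3.9, 0.04, 0, 0.4],
    [0, -4, 0.04, 0, 0.4]
  ]
}}

```text
t: 19.4
eef_pos: [0.4975, 0.1059, 0.0626]
ee_rot: [1.029, 1.568, -2.148]
force: [5.3, -10.1, 3.5]
width: 0.0699
```

Call:
{"fn": "step_arm", "kwargs": {
  "deltas": [
    [0, -0.3, 0, 0, 0.4],
    [0, -0.7, 0, 0, 0.4],
    [0, -1.2, 0, 0, 0.4],
    [0, -1.7, 0.01, 0, 0.4],
    [0, -2.1, 0.02, 0, 0.4],
    [0, -2.5, 0.02, 0, 0.4],
    [0, -2.8, 0.03, 0, 0.4],
    [0, -3, 0.03, 0, 0.4],
    [0, -3.2, 0.03, 0, 0.4],
    [0, -3.2, 0.03, 0, 0.4]
  ]
}}

```text
t: 20.23
eef_pos: [0.4983, 0.1379, 0.0626]
ee_rot: [1.045, 1.568, -2.131]
force: [3.5, -8.2, 4.9]
width: 0.0701
```

Run:
```python
from h import *
from station import *
plan([.4937,-.053,.0626],178.0)
o=[]
for c in("scene","top"):
    f=grab_frame(c);np.savez(c+"11.npz",**f)
f=load("scene",11);cv2.imwrite("pics/s11.png",cv2.resize(f["pixels"][230:360,360:530,::-1],None,fx=4.6,fy=4.6,interpolation=cv2.INTER_CUBIC))
f=load("top",11);cv2.imwrite("pics/t11.png",cv2.resize(f["pixels"][190:285,130:260,::-1],None,fx=5,fy=5,interpolation=cv2.INTER_CUBIC))
```

```text
t 20.23 pos [0.4983 0.1379 0.0626] xaxis [-0.001 -0.002 -1.   ] head 178.0 w 0.0701 F [ 3.5 -8.2  4.9] q [ 0.65  0.3  -0.56  0.   -0.72 -0.69]
  delta cm [ 0.04 19.09 -0.2 ] roll 0.0
```

View pics/s11.png

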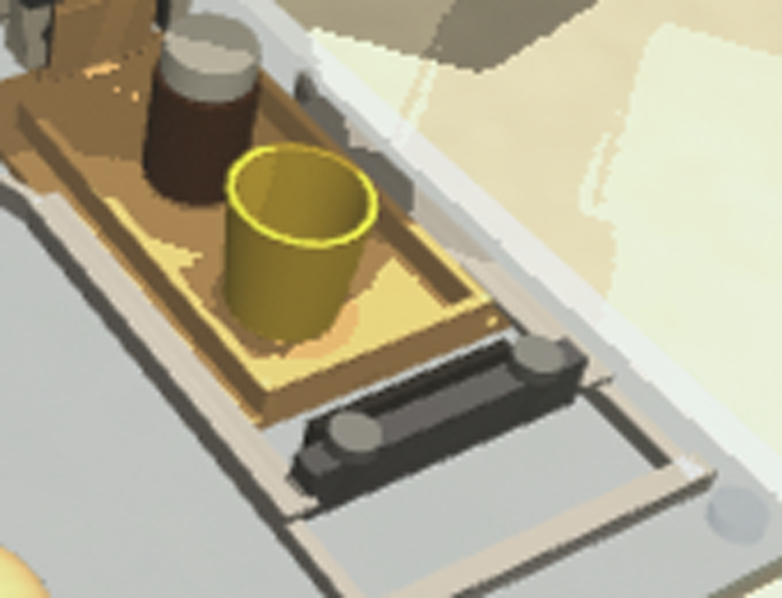

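View pics/t11.png

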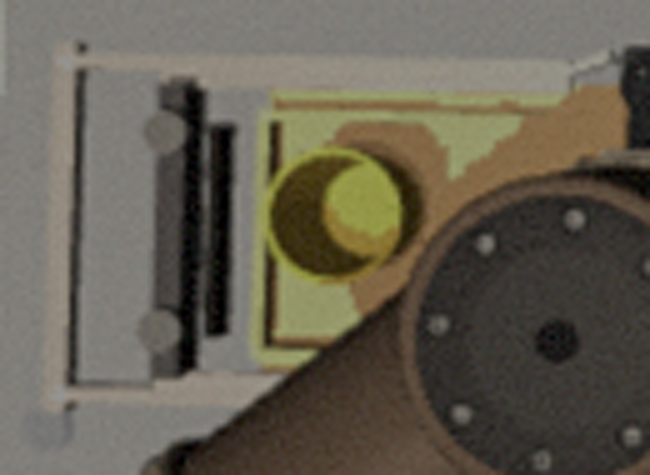

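Gap from nose to pad is ~13 mm (top crop columns 233 to 258). Approach more slowly.

Call:
{"fn": "step_arm", "kwargs": {
  "deltas": [
    [0, -0.1, 0, 0, 0.4],
    [0, -0.3, 0, 0, 0.4],
    [0, -0.5, 0, 0, 0.4],
    [0, -0.7, 0, 0, 0.4],
    [0, -0.85, 0.01, 0, 0.4],
    [0, -1, 0.01, 0, 0.4],
    [0, -1.15, 0.01, 0, 0.4],
    [0, -1.3, 0.01, 0, 0.4],
    [0, -1.4, 0.01, 0, 0.4],
    [0, -1.5, 0.01, 0, 0.4]
  ]
}}

```text
t: 21.17
eef_pos: [0.4987, 0.1522, 0.0626]
ee_rot: [1.1, 1.567, -2.076]
force: [4.1, -11.9, 4.1]
width: 0.0696
```

Call:
{"fn": "step_arm", "kwargs": {
  "deltas": [
    [0, -0.05, 0, 0, 0.4],
    [0, -0.1, 0, 0, 0.4],
    [0, -0.15, 0, 0, 0.4],
    [0, -0.2, 0, 0, 0.4],
    [0, -0.25, 0, 0, 0.4],
    [0, -0.3, 0, 0, 0.4],
    [0, -0.3, 0, 0, 0.4],
    [0, -0.3, 0, 0, 0.4],
    [0, -0.3, 0, 0, 0.4],
    [0, -0.3, 0, 0, 0.4]
  ]
}}

```text
t: 22.0
eef_pos: [0.4988, 0.1553, 0.0626]
ee_rot: [1.082, 1.567, -2.094]
force: [3.9, -10.7, 3.4]
width: 0.0701
```

Run:
```python
from h import *
from station import *
plan([.4937,-.053,.0626],178.0)
o=[]
for c in("scene","top"):
    f=grab_frame(c);np.savez(c+"12.npz",**f)
f=load("scene",12);cv2.imwrite("pics/s12.png",cv2.resize(f["pixels"][280:350,410:500,::-1],None,fx=8,fy=8,interpolation=cv2.INTER_CUBIC))
f=load("top",12);cv2.imwrite("pics/t12.png",cv2.resize(f["pixels"][190:285,130:260,::-1],None,fx=5,fy=5,interpolation=cv2.INTER_CUBIC))
```

```text
t 22.0 pos [0.4988 0.1553 0.0626] xaxis [-0.002 -0.003 -1.   ] head 178.0 w 0.0701 F [  3.9 -10.7   3.4] q [ 0.68  0.31 -0.55  0.   -0.72 -0.71]
  delta cm [ 0.06 20.83 -0.22] roll -0.0
```

View pics/s12.png

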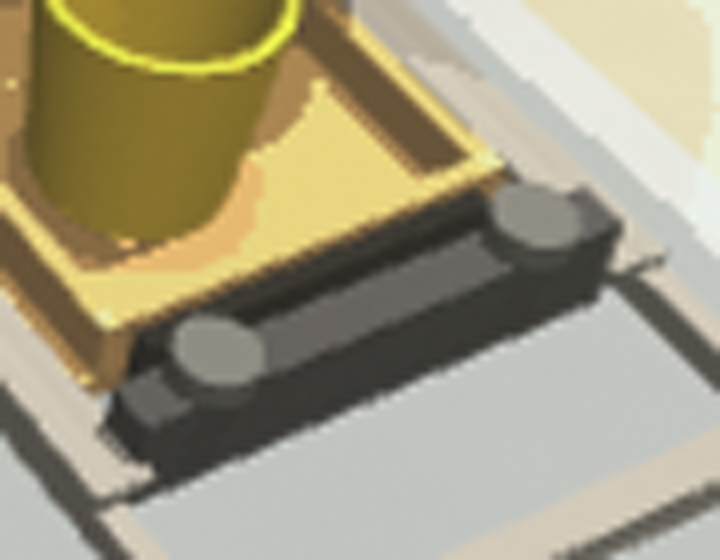

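View pics/t12.png

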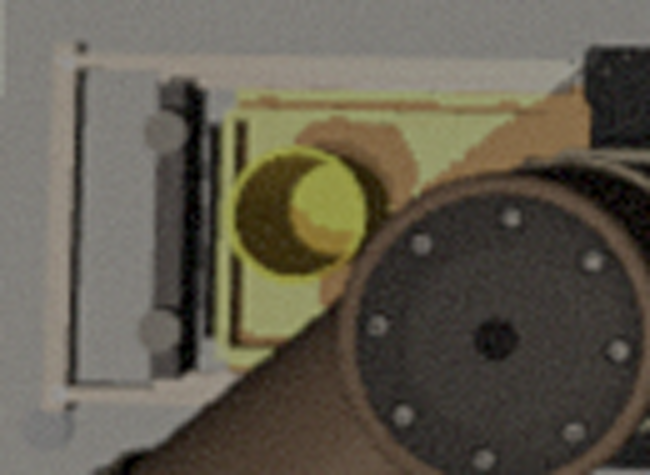

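The nose is about at the pad. From here I creep, watching the force; sliding friction reads about -10 to -11 N.

Call:
{"fn": "step_arm", "kwargs": {
  "deltas": [
    [0, -0.05, 0, 0, 0.4],
    [0, -0.1, 0, 0, 0.4],
    [0, -0.15, 0, 0, 0.4],
    [0, -0.2, 0, 0, 0.4],
    [0, -0.25, 0, 0, 0.4],
    [0, -0.3, 0, 0, 0.4],
    [0, -0.35, 0, 0, 0.4],
    [0, -0.4, 0, 0, 0.4],
    [0, -0.4, 0, 0, 0.4],
    [0, -0.4, 0, 0, 0.4]
  ]
}}

```text
t: 22.93
eef_pos: [0.4989, 0.1591, 0.0626]
ee_rot: [1.09, 1.567, -2.087]
force: [4.1, -11.5, 4.6]
width: 0.0695
```

```bash
cat > look.py <<'E'
from h import *
from station import *
import sys
k=sys.argv[1]
plan([.4937,-.053,.0626],178.0)
f=grab_frame("scene");np.savez(f"scene{k}.npz",**f)
a=cv2.resize(f["pixels"][280:350,410:500,::-1],None,fx=4,fy=4,interpolation=cv2.INTER_CUBIC)
b=cv2.resize(load("scene",0)["pixels"][280:350,410:500,::-1],None,fx=4,fy=4,interpolation=cv2.INTER_CUBIC)
cv2.imwrite(f"pics/s{k}.png",np.hstack([b,a]))
E
python3 look.py 13
```

```text
t 22.93 pos [0.4989 0.1591 0.0626] xaxis [-0.002 -0.003 -1.   ] head 178.0 w 0.0695 F [  4.1 -11.5   4.6] q [ 0.68  0.31 -0.54  0.   -0.72 -0.72]
  delta cm [ 0.06 21.22 -0.22] roll 0.0
```

View pics/s13.png

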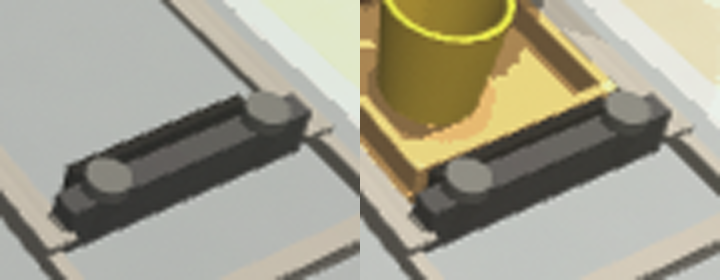

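The dark pad strip behind the nose is narrower than in the initial view (left), so the pad is partly in. Continue in small steps.

Call:
{"fn": "step_arm", "kwargs": {
  "deltas": [
    [0, -0.03, 0, 0, 0.4],
    [0, -0.06, 0, 0, 0.4],
    [0, -0.1, 0, 0, 0.4],
    [0, -0.13, 0, 0, 0.4],
    [0, -0.16, 0, 0, 0.4],
    [0, -0.2, 0, 0, 0.4],
    [0, -0.2, 0, 0, 0.4],
    [0, -0.2, 0, 0, 0.4],
    [0, -0.2, 0, 0, 0.4],
    [0, -0.2, 0, 0, 0.4]
  ]
}}

```text
t: 23.82
eef_pos: [0.4989, 0.161, 0.0625]
ee_rot: [1.084, 1.567, -2.092]
force: [5.4, -11.3, 5.0]
width: 0.0695
```

Call:
{"fn": "step_arm", "kwargs": {
  "deltas": [
    [0, -0.02, 0, 0, 0.4],
    [0, -0.04, 0, 0, 0.4],
    [0, -0.06, 0, 0, 0.4],
    [0, -0.08, 0, 0, 0.4],
    [0, -0.1, 0, 0, 0.4],
    [0, -0.1, 0, 0, 0.4],
    [0, -0.1, 0, 0, 0.4],
    [0, -0.1, 0, 0, 0.4],
    [0, -0.1, 0, 0, 0.4],
    [0, -0.1, 0, 0, 0.4]
  ]
}}

```text
t: 24.65
eef_pos: [0.499, 0.1619, 0.0626]
ee_rot: [1.094, 1.567, -2.082]
force: [4.7, -11.6, 4.3]
width: 0.0701
```

```bash
python3 look.py 14
```

```text
t 24.65 pos [0.499  0.1619 0.0626] xaxis [-0.002 -0.003 -1.   ] head 178.0 w 0.0701 F [  4.7 -11.6   4.3] q [ 0.69  0.31 -0.54  0.   -0.72 -0.73]
  delta cm [ 0.07 21.5  -0.22] roll 0.0
```

View pics/s14.png

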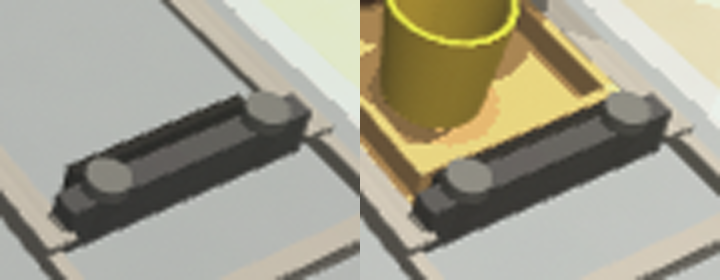

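Call:
{"fn": "step_arm", "kwargs": {
  "deltas": [
    [0, -0.02, 0, 0, 0.4],
    [0, -0.04, 0, 0, 0.4],
    [0, -0.06, 0, 0, 0.4],
    [0, -0.08, 0, 0, 0.4],
    [0, -0.1, 0, 0, 0.4],
    [0, -0.1, 0, 0, 0.4],
    [0, -0.1, 0, 0, 0.4],
    [0, -0.1, 0, 0, 0.4],
    [0, -0.1, 0, 0, 0.4],
    [0, -0.1, 0, 0, 0.4]
  ]
}}

```text
t: 25.53
eef_pos: [0.499, 0.1629, 0.0626]
ee_rot: [1.09, 1.567, -2.087]
force: [4.5, -11.6, 4.7]
width: 0.0698
```

Call:
{"fn": "step_arm", "kwargs": {
  "deltas": [
    [0, -0.02, 0, 0, 0.4],
    [0, -0.04, 0, 0, 0.4],
    [0, -0.06, 0, 0, 0.4],
    [0, -0.08, 0, 0, 0.4],
    [0, -0.1, 0, 0, 0.4],
    [0, -0.1, 0, 0, 0.4],
    [0, -0.1, 0, 0, 0.4],
    [0, -0.1, 0, 0, 0.4],
    [0, -0.1, 0, 0, 0.4],
    [0, -0.1, 0, 0, 0.4]
  ]
}}

```text
t: 26.37
eef_pos: [0.499, 0.1639, 0.0625]
ee_rot: [1.092, 1.567, -2.085]
force: [4.5, -12.0, 4.7]
width: 0.07
```

Call:
{"fn": "step_arm", "kwargs": {
  "deltas": [
    [0, -0.02, 0, 0, 0.4],
    [0, -0.04, 0, 0, 0.4],
    [0, -0.06, 0, 0, 0.4],
    [0, -0.08, 0, 0, 0.4],
    [0, -0.1, 0, 0, 0.4],
    [0, -0.1, 0, 0, 0.4],
    [0, -0.1, 0, 0, 0.4],
    [0, -0.1, 0, 0, 0.4],
    [0, -0.1, 0, 0, 0.4],
    [0, -0.1, 0, 0, 0.4]
  ]
}}

```text
t: 27.2
eef_pos: [0.4991, 0.1649, 0.0626]
ee_rot: [1.098, 1.567, -2.078]
force: [4.3, -12.1, 5.1]
width: 0.0699
```

```bash
python3 look.py 15
```

```text
t 27.2 pos [0.4991 0.1649 0.0626] xaxis [-0.002 -0.003 -1.   ] head 178.0 w 0.0699 F [  4.3 -12.1   5.1] q [ 0.69  0.31 -0.54  0.   -0.72 -0.73]
  delta cm [ 0.07 21.79 -0.22] roll 0.0
```

View pics/s15.png

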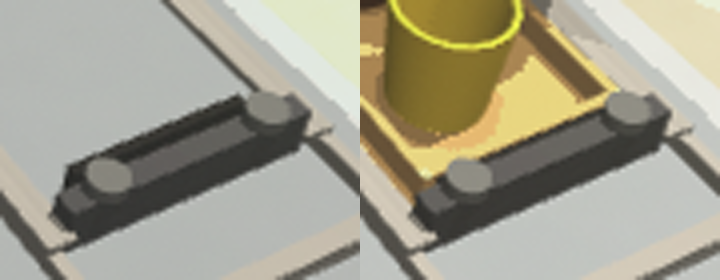

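The pad strip is almost gone, but there's no hard contact yet. Continue.

Call:
{"fn": "step_arm", "kwargs": {
  "deltas": [
    [0, -0.02, 0, 0, 0.4],
    [0, -0.04, 0, 0, 0.4],
    [0, -0.06, 0, 0, 0.4],
    [0, -0.08, 0, 0, 0.4],
    [0, -0.08, 0, 0, 0.4],
    [0, -0.08, 0, 0, 0.4],
    [0, -0.08, 0, 0, 0.4],
    [0, -0.08, 0, 0, 0.4],
    [0, -0.08, 0, 0, 0.4],
    [0, -0.08, 0, 0, 0.4]
  ]
}}

```text
t: 28.08
eef_pos: [0.4991, 0.1656, 0.0626]
ee_rot: [1.095, 1.567, -2.082]
force: [4.5, -13.2, 4.0]
width: 0.0698
```

Call:
{"fn": "step_arm", "kwargs": {
  "deltas": [
    [0, -0.02, 0, 0, 0.4],
    [0, -0.04, 0, 0, 0.4],
    [0, -0.06, 0, 0, 0.4],
    [0, -0.08, 0, 0, 0.4],
    [0, -0.08, 0, 0, 0.4],
    [0, -0.08, 0, 0, 0.4],
    [0, -0.08, 0, 0, 0.4],
    [0, -0.08, 0, 0, 0.4],
    [0, -0.08, 0, 0, 0.4],
    [0, -0.08, 0, 0, 0.4]
  ]
}}

```text
t: 28.92
eef_pos: [0.4991, 0.1664, 0.0626]
ee_rot: [1.093, 1.567, -2.083]
force: [4.4, -13.6, 5.7]
width: 0.0701
```

Call:
{"fn": "step_arm", "kwargs": {
  "deltas": [
    [0, -0.02, 0, 0, 0.4],
    [0, -0.04, 0, 0, 0.4],
    [0, -0.06, 0, 0, 0.4],
    [0, -0.08, 0, 0, 0.4],
    [0, -0.08, 0, 0, 0.4],
    [0, -0.08, 0, 0, 0.4],
    [0, -0.08, 0, 0, 0.4],
    [0, -0.08, 0, 0, 0.4],
    [0, -0.08, 0, 0, 0.4],
    [0, -0.08, 0, 0, 0.4]
  ]
}}

```text
t: 29.75
eef_pos: [0.4991, 0.1669, 0.0626]
ee_rot: [1.116, 1.566, -2.061]
force: [4.8, -13.8, 3.9]
width: 0.07
```

```bash
python3 look.py 16
python3 - <<'E'
from h import *
f=load("scene",0)
# expected geometry: gap nose->stop. detect tray nose rim top edge (z=.046) in scene frames
for k in(13,14,15,16):
    f=load("scene",k);y=.02+.38
    r=edge(f,(.46,.408),(.54,.406),.046,half=.015,ch=(1,0.6,-1.2));print(k,r[0].round(4),r[1].round(4),r[2:])
E
```

```text
t 29.75 pos [0.4991 0.1669 0.0626] xaxis [-0.002 -0.004 -1.   ] head 178.0 w 0.07 F [  4.8 -13.8   3.9] q [ 0.7   0.31 -0.54  0.   -0.73 -0.73]
  delta cm [ 0.08 22.   -0.22] roll 0.0
13 [0.4599 0.4021] [0.5399 0.4003] (np.float64(0.9666666666666667), np.float64(0.00033662324711204657))
14 [0.4599 0.4052] [0.5399 0.4029] (np.float64(0.95), np.float64(0.00037887252940584836))
15 [0.46  0.408] [0.54  0.406] (np.float64(0.8666666666666667), np.float64(0.000308301721815038))
16 [0.4601 0.4101] [0.54   0.4077] (np.float64(0.9166666666666666), np.float64(0.0003608166771024144))
```

View pics/s16.png

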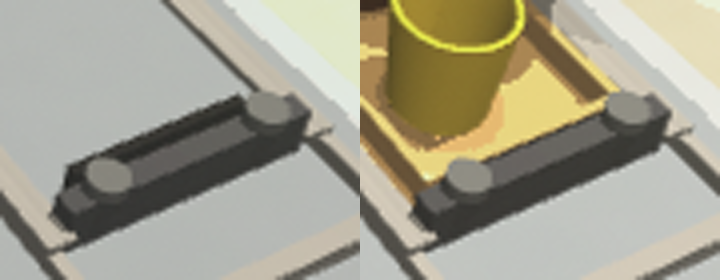

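Call:
{"fn": "step_arm", "kwargs": {
  "deltas": [
    [0, -0.02, 0, 0, 0.4],
    [0, -0.04, 0, 0, 0.4],
    [0, -0.06, 0, 0, 0.4],
    [0, -0.06, 0, 0, 0.4],
    [0, -0.06, 0, 0, 0.4],
    [0, -0.06, 0, 0, 0.4],
    [0, -0.06, 0, 0, 0.4],
    [0, -0.06, 0, 0, 0.4],
    [0, -0.06, 0, 0, 0.4],
    [0, -0.06, 0, 0, 0.4]
  ]
}}

```text
t: 30.63
eef_pos: [0.4991, 0.1671, 0.0625]
ee_rot: [1.131, 1.566, -2.046]
force: [5.4, -16.6, 5.5]
width: 0.0698
```

Call:
{"fn": "step_arm", "kwargs": {
  "deltas": [
    [0, -0.02, 0, 0, 0.4],
    [0, -0.04, 0, 0, 0.4],
    [0, -0.06, 0, 0, 0.4],
    [0, -0.06, 0, 0, 0.4],
    [0, -0.06, 0, 0, 0.4],
    [0, -0.06, 0, 0, 0.4],
    [0, -0.06, 0, 0, 0.4],
    [0, -0.06, 0, 0, 0.4],
    [0, -0.06, 0, 0, 0.4],
    [0, -0.06, 0, 0, 0.4]
  ]
}}

```text
t: 31.47
eef_pos: [0.4991, 0.1673, 0.0625]
ee_rot: [1.145, 1.565, -2.032]
force: [6.0, -18.1, 6.6]
width: 0.0699
```

Hard contact: the TCP now yields only 0.2 mm per 0.6 mm commanded and the force has risen to 18 N, so the pad is fully in. Release.

Call:
{"fn": "step_arm", "kwargs": {
  "deltas": [
    [0, 0.04, 0, 0, 0.4],
    [0, 0.08, 0, 0, 0.4],
    [0, 0.08, 0, 0, 0.22],
    [0, 0.08, 0, 0, 0.19],
    [0, 0.08, 0, 0, 0.16],
    [0, 0.08, 0, 0, 0.12],
    [0, 0.08, 0, 0, 0.06],
    [0, 0.08, 0, 0, 0],
    [0, 0.08, 0, 0, 0],
    [0, 0.08, 0, 0, 0]
  ]
}}

```text
t: 32.3
eef_pos: [0.4998, 0.1702, 0.0625]
ee_rot: [0.254, 1.571, -2.923]
force: [-1.0, 0.4, -1.1]
width: 0.0873
```

```bash
python3 look.py 17
python3 - <<'E'
from h import *
for k in(16,17):
    r=edge(load("scene",k),(.46,.408),(.54,.406),.046,half=.015,ch=(1,0.6,-1.2));print(k,r[0].round(4),r[1].round(4))
f=load("scene",17);cv2.imwrite("pics/s17b.png",cv2.resize(f["pixels"][150:350,300:530,::-1],None,fx=3.4,fy=2.9))
E
```

```text
t 32.3 pos [0.4998 0.1702 0.0625] xaxis [-0. -0. -1.] head 178.01 w 0.0873 F [-1.   0.4 -1.1] q [ 0.7   0.31 -0.53 -0.   -0.72 -0.73]
  delta cm [-1.000e-02  2.233e+01 -1.700e-01] roll 0.0
16 [0.4601 0.4101] [0.54   0.4077]
17 [0.4601 0.4101] [0.54   0.4079]
```

View pics/s17b.png

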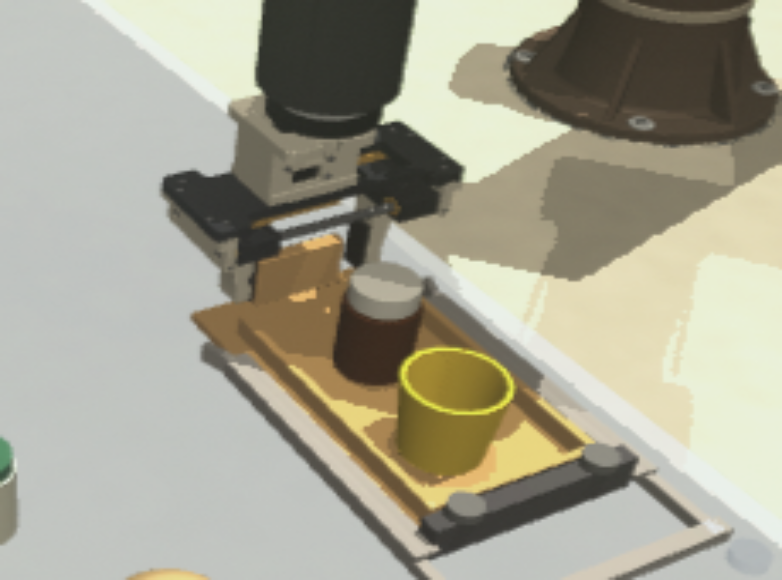

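The tray stayed put; jar and cup stand. Retract straight up, then look.

Call:
{"fn": "step_arm", "kwargs": {
  "deltas": [
    [-0.3, 0, 0, 0, 0],
    [-0.9, 0, 0, 0, 0],
    [-1.8, 0, 0, 0, 0],
    [-3, 0, 0, 0, 0],
    [-5, 0, 0, 0, 0],
    [-7.5, 0, 0, 0, 0],
    [-10, 0, 0, 0, 0],
    [-12, 0, 0, 0, 0],
    [-13, 0, 0, 0, 0],
    [-13, 0, 0, 0, 0]
  ]
}}

```text
t: 33.18
eef_pos: [0.5012, 0.1708, 0.1958]
ee_rot: [-2.51, 1.565, 0.597]
force: [1.2, 0.1, -0.2]
width: 0.0877
```

Call:
{"fn": "step_arm", "kwargs": {
  "deltas": [
    [0, 1, 0, 0, 0],
    [0, 3, 0, 0, 0],
    [0, 6, 0, 0, 0],
    [0, 9, 0, 0, 0],
    [0, 12, 0, 0, 0],
    [0, 15, 0, 0, 0],
    [0, 18, 0, 0, 0],
    [0, 20, 0, 0, 0],
    [0, 20, 0, 0, 0],
    [0, 20, 0, 0, 0]
  ]
}}

```text
t: 34.02
eef_pos: [0.4919, -0.0312, 0.1914]
ee_rot: [0.216, 1.569, -2.964]
force: [0.1, 0.7, -0.6]
width: 0.0879
```

```bash
python3 look.py 18
python3 - <<'E'
from h import *
from station import *
r=edge(load("scene",18),(.46,.408),(.54,.406),.046,half=.015,ch=(1,0.6,-1.2));print(r[0].round(4),r[1].round(4))
f=grab_frame("top");np.savez("top18.npz",**f)
a=cv2.resize(f["pixels"][110:290,125:500,::-1],None,fx=2,fy=2)
cv2.imwrite("pics/t18.png",a)
f=load("scene",18);cv2.imwrite("pics/s18b.png",cv2.resize(f["pixels"][130:350,230:530,::-1],None,fx=2.6,fy=2.6))
r=edge(load("top",18),(.57,.16),(.577,.2),.028);print("ok")
for c in("top","scene"):
    f=load(c,18);P=cloud(f)
    for n in("jar","cup","tin","bowl"):
        m=masks_of(n,c)
        if not m: print(c,n,"none");continue
        Q=P[m[0]["mask"]&(f["range_z"]>0)];T=Q[Q[:,2]>np.percentile(Q[:,2],97)-.008];print(c,n,T.mean(0).round(4))
E
```

```text
t 34.02 pos [ 0.4919 -0.0312  0.1914] xaxis [-0.002 -0.    -1.   ] head 177.84 w 0.0879 F [ 0.1  0.7 -0.6] q [ 0.34  0.1  -0.45 -0.   -1.02 -0.37]
  delta cm [12.88  2.16 -0.29] roll -0.2
[0.4601 0.41  ] [0.54   0.4079]
ok
top jar [0.5011 0.2584 0.1136]
top cup [0.5153 0.3515 0.0966]
top tin [ 0.5943 -0.3331  0.0816]
top bowl [ 0.7494 -0.1274  0.0581]
scene jar [0.5043 0.2661 0.1143]
scene cup [0.517  0.3547 0.0965]
scene tin [ 0.5971 -0.3245  0.0829]
scene bowl [ 0.7465 -0.1213  0.0588]
```

View pics/t18.png

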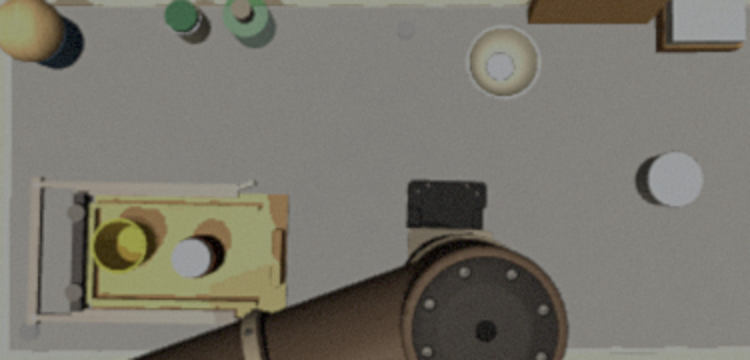

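View pics/s18b.png

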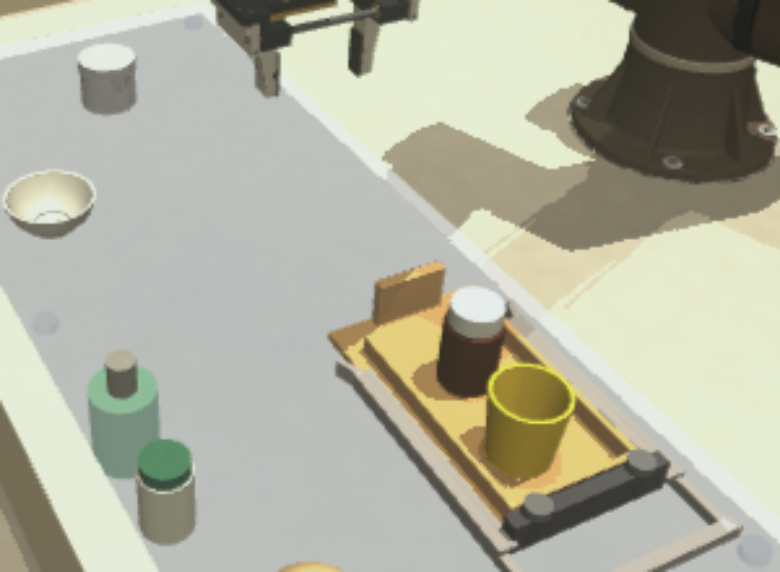

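All good: the tray is home against the stop, jar and cup are upright, the tin and bowl haven't moved, and the gripper is clear.

```bash
python3 -c "
from station import *
print(job_done())"
```

```text
the job is handed in; nothing more can be done
None
```

I stood the jar on the tray between the cup and the grip, turned the tray about 14° into line with the holder, and slid it in under the lips. I then crept it onto the pad until it met something solid and released it. The job is handed in at about 34 s; no verdict was reported.

- **Pad:** it looked fully in. In the last two steps the tool moved only about 0.2 mm for each 0.6 mm commanded. The wrist force rose from about 11 N while sliding to 18 N. The nose edge did not move after release or retraction, to within about 0.2 mm in the scene camera.
- **Load and surroundings:** in the last pictures the jar and cup stand upright on the tray and the gripper is clear of everything. The tin's measured position changed by under 3 mm and the bowl's by at most about 5 mm, which is within the detection scatter.
- **Disagreements:** the two cameras differed by 3 to 8 mm in y for the same object. Measured at its top edge, the pad came out about 7 mm apart between the two. Because of that I took the final depth from the force and the tool motion. I did not measure the pad travel directly.

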